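# Fit the test gauge to the bench air coupler

## Robot

A 7-joint arm with a two-finger parallel gripper is mounted at the origin on the work surface. World frame = base frame: x ahead of the robot, y to its left, z up, the work surface at z = 0. Lengths are in m, angles in rad, forces in N, time in s.
With the tool pointing down it reaches from about 0.4 to 0.75 m from the base axis. Payload 19.5 kg.
Tool frame: the origin (TCP) lies on the centre line of the jaws, within the pads' length; the fingertips stand 14 mm ahead of it and the grasp point (between the pads) lies 5 mm behind it; y points along the fingers, z is the direction in which the jaws open and shut, and the axes are right-handed (so a half turn about y gives the same grasp; the last joint's range is limited). The gripper opens to 85 mm and grips with 20 to 120 N. Pads are 22 mm wide; open, the fingers measure 114 mm over their backs; the gripper's body (76 mm by 85 mm) begins 54 mm behind the grasp point. The pads swing forward as they close: fully open they stand 13 mm farther back than shut.
Start: joints at [1.086, 0.707, -0.028, 1.485, 0.022, 0.951, -0.075], TCP at [0.246, -0.52, 0.245] pointing down, gripper open.
Joint ranges: [-2.71, 2.71], [-0.32, 2.16], [-1.57, 1.52], [0, 2.45], [-1.46, 4.6], [0, 2.02], [-2.83, 2.83]. Speed limits (rad/s): [1.89, 1.89, 2.57, 2.57, 3.01, 3.01, 3.01].

## Interface

Orientations are given as a rotation vector (axis times angle).
In Python, from bench import robot gives the robot as it stands.
- The arm moves only by the shell command python3 -m handwheel 'ROWS' [OPENING] [FORCE]. ROWS is text: rows parted by semicolons, each of 4 numbers parted by spaces: the shift along the tool's x, y, z in mm, then the turn about the tool's y in degrees. A call has exactly 5 rows; each row shifts and turns the pose as measured when the row begins, along the tool's axes as they then stand; what a row does not reach is not made up. A row lasts 1/10 s, in which the tool goes at most 50 mm and 8.59 degrees, less where a joint would pass 70% of its speed; a pose out of reach is approached as far as the arm can. A call with a gripper value outside its range is refused whole. OPENING is the closure in counts, from 0 (fully open) to 255 (shut), set as the call begins (- or left out, the last holds). The fingers move at their own pace and stop on an object; FORCE is the grip in N (left out, the last holds). Time passes only in rows, so rows that do not move let the fingers close, or fill a call up. It gives the time, the measured TCP pose, the force and the opening at its end, in the units of the state.
- robot.sense(): the state, without advancing time (a new reading comes with each control period).
- robot.get_image(name): name is "scene" or "top" or "wrist"; returns the picture (420x560x3 uint8, red, green, blue); there is no depth.
- robot.camera_model(name): a dict with "K" (3x3 intrinsics, pixels), "k1" (the pictures are not rectified: a ray, as slopes to the right and down, at radius r is drawn at 1 + k1 r^2 times it, then the intrinsics apply), "rvec" (rotation vector, rad) and "tvec" (3), from world to camera coordinates, as OpenCV has them. Camera axes: x right, y down, z forward; pixel columns grow to the right and rows downward; lengths in m; the calibration is good to about 2 mm. A picture is of the moment at which its call begins: read the wrist's pose just before it. camera_model takes no time and is no camera call; for the wrist camera it gives the pose at the moment of the call.
- robot.hand_in(): hands the job in, once; it reports no verdict.
Trained networks look in the newest picture that a camera, given by its name, has taken for a name from the list of things; names that differ only in an ending like _2 or _b are one class to them, and where a whole thing is asked for, a point or a joint stands for the part that bears it (a point fixed in the world has none). Each returns a list of dicts, best first, with "score" (0 to 1); they miss things now and then, are a little off and sometimes report something else, mostly with a low value. They report only what shows in the picture. A call takes as long as a camera call.
- robot.trace(camera, label): "mask" (420x560 bool, what is visible of it) and "xy" ([column, row] in pixels, amid what is visible of it).
The state is a dict: "t": time; "q": joint angles; "joint_vel": joint speeds; "joint_torque": joint torques, N m; "eef_pos": TCP position; "ee_rot": TCP orientation; "contact_force": force on the tool from outside, world axes, zero at the start; "ft_torque": the same for the moment, N m; "finger_gap": opening from 0.0 (shut) to 1.0 (fully open).
Only numpy, scipy, OpenCV 4.12 (cv2) and the standard library are available. Lean on these libraries where they do the work, as an engineer would, in place of code of your own. Each camera call takes 0.05 s, during which the arm holds its last target.

## Task

Fit the test gauge from the wooden rack onto the upright quick coupler of the bench air station: pull the coupler's sleeve back (down) until it stays back, then push the gauge's plug in until it is fully home and the sleeve springs forward and locks it, and let go. Feel your way in and press gently, never ram or force the plug, and leave everything else where it is.

Things in the scene. Friction and masses are not known exactly. Their poses are not given: they have to be found in the camera images.
- station: Bench air station, fixed on the table: dark steel plate 130 x 250 x 8 mm with an aluminium outlet block (46 x 75 mm, top 38 mm up) carrying one upright quick coupler, an upright pipe (19 mm thick, 128 mm tall, 92 mm along -y) and a filter-regulator. Origin: on the table straight below the coupler's swivel; y along the plate, z up.
- swivel (a point): Centre of the coupler's ball swivel, nominally 46 mm above the table. NOT reported: the swivel is screwed out of the block by 0 to 7 mm (so the whole coupler is that much higher), and the coupler is found LEANING 0.14 to 0.20 rad in any direction. Friction alone holds the lean: about 2 N sideways at the mouth moves it, and it stays. A gripper closed on the sleeve straightens it that way.
- mouth_straight (a point): Nominal centre of the coupler's mouth when it stands straight, 104 mm above the table (fixed to the station; the real mouth is 0 to 7 mm higher and, as found, 8 to 12 mm aside: see or feel for it). The mouth is the round end of the brass body, 26 mm across, bore 17.6 mm with a 0.6 mm chamfer, facing up. Below the sleeve are a 27 mm hexagon and the block.
- regulator (a point): Top of the filter-regulator's black knob, 189 mm above the table; the unit is about 55 mm wide and stands 145 mm from the coupler's axis.
- sleeve (a joint): Knurled steel sleeve round the coupler, 36 mm diameter (38 at a top rim), 30 mm long, nominally 73 to 103 mm above the table, forward and straight. Metres along the coupler: 0 = forward (up, sprung), 0.010 = back (down) at its end stop. Spring 4 N to start, 10 N at the stop. Drawn back past 0.009 it catches and stays back at about 0.007 when let go. Forward, it bars a plug at 11 mm depth.
- gauge: Test gauge, 0.22 to 0.35 kg, round about its z axis, standing plug down in any one of the rack's three holes (tip 10 mm above the table). Origin: the tip of its plug; z up. Steel plug 16 mm diameter, tip chamfer 1 mm, thin locking neck 9 to 17 mm up, 26 mm long to the shoulder; above that a 24 mm brass hexagon to 49 mm, then the case. 82 mm tall.
- gauge_case (a point): Middle of the gauge's round dark case, 68 mm above the plug tip on the gauge's axis: 50 mm diameter (bezel 51.6), from 54 to 82 mm above the tip, white dial on top. The place to grip.
- gauge_shoulder (a point): Underside centre of the plug's 27 mm shoulder flange, 26 mm above the tip. Pushed in with the sleeve caught back, the plug meets a sprung collar 9 mm deep and lets the sleeve spring forward (locked) 24.2 mm deep at 12 to 16 N; the flange hits the mouth, a hard stop, at 26 mm. Let go, it settles at 24.2 mm. Drawn out early, the sleeve drops forward and must be drawn back again.
- rack: Fixed wooden rack 60 x 235 x 36 mm with three 18 mm holes at y = -75, 0 and 75 mm of its frame, 31 mm deep. Origin: centre of its underside; y along the row.
- blank: Bystander: blanking plug, the same plug with a 32 mm knurled aluminium cap, 51 mm tall, standing in another hole of the rack. Origin: plug tip.
- nozzle: Bystander: blow nozzle, the same plug with a hexagon and a slender tapered tip, 108 mm tall, standing in another hole of the rack. Origin: plug tip.
- spanner: Bystander: loose steel spanner 190 mm long, 7 mm thick, lying.
- driver: Bystander: loose screwdriver 200 mm long, lying.
- tape: Bystander: loose small white tape roll, 52 mm diameter, 13 mm tall.
- board: Bystander: loose green circuit board 90 x 130 mm.
- meter: Bystander: loose grey hand meter 170 x 85 x 41 mm.
- jar: Bystander: loose clear jar 60 mm diameter, 75 mm tall.

How it is judged:
On the way, in this order (a step that is already met when the one before it is completed fails the run):
1. the coupler's sleeve is drawn back (value of joint sleeve above 0.006 m), for 0.3 s.
2. the gauge's plug is home in the coupler and the sleeve has sprung forward (value of joint sleeve below 0.0015 m and z of gauge in the frame of station below 0.0895 m and horizontal distance between gauge and station below 0.012 m), for 0.2 s.
At the end, for the whole second after the job is handed in: The gauge is locked in the coupler: its plug's tip is less than 89.5 mm above the table (it locks at 80 to 87 mm) and within 12 mm of the coupler's axis, the sleeve is forward (within 1.5 mm), and the gauge is at rest and let go (all of step 2 and linear speed of gauge below 0.02 m/s); the robot touches nothing.
It fails at once if the gauge is rammed or forced: more than 45 N of contact between the gauge and the air station (contact force between gauge and station above 45 N).
It fails at once if another thing on the bench is moved more than 30 mm or pulled from the rack (distance of any of blank, nozzle, spanner, driver, tape, board, meter, jar from where it was at the start of the episode above 0.03 m).
It also fails if it takes over 67 s, if anything falls off the work surface, if the arm or the gripper's body presses on something with over 40 N, if the wrist force passes 120 N, or if a joint passes its speed limit or range.

## Working session

There is one attempt and no reset: what is moved stays moved. The work goes in short steps, Python scripts to look and compute and a shell command to move; the robot and the scene stay as the last step left them, time stands still between calls to the robot, and variables do not carry over. Pictures are saved under pics/ and viewed, and the job is handed in when it is done.

```bash
ls; mkdir -p pics; python3 - <<'E'
from bench import robot
import cv2,numpy as np
print(robot.sense())
for n in ("scene","top","wrist"):
    m=robot.camera_model(n); print(n,m)
    im=robot.get_image(n); cv2.imwrite(f"pics/{n}0.png",im[:,:,::-1])
print(robot.sense()['t'])
E
```

```text
pics
{'t': 0.0, 'q': array([ 1.08630065,  0.70709183, -0.02759841,  1.48498354,  0.02199075,
        0.95088226, -0.07550005]), 'joint_vel': array([ 4.10279109e-04,  6.64449759e-05, -8.07571489e-04,  4.23055010e-04,
       -5.60377254e-04, -5.38643519e-04, -7.21677044e-04]), 'joint_torque': array([-4.40040258e-04, -8.83194566e+01,  1.23445529e+00, -2.36159974e+01,
        1.68537704e-02,  6.58917212e-03,  3.10091843e-05]), 'eef_pos': array([ 0.24626095, -0.51933382,  0.24483767]), 'ee_rot': array([-0.44507106,  1.97724064, -1.97515857]), 'contact_force': array([0.14131576, 1.09107962, 0.25355419]), 'ft_torque': array([ 0.03449119, -0.00557634,  0.01250709]), 'finger_gap': 1.0003512083041284}
scene {'K': array([[422.34944562,   0.        , 280.15510726],
       [  0.        , 422.34944562, 215.89199405],
       [  0.        ,   0.        ,   1.        ]]), 'k1': 0.04324564958883075, 'rvec': array([ 2.18426165,  0.83206534, -0.34647303]), 'tvec': array([-0.4756069 , -0.16121998,  1.28478967])}
top {'K': array([[494.12492647,   0.        , 273.17269763],
       [  0.        , 494.12492647, 206.53161471],
       [  0.        ,   0.        ,   1.        ]]), 'k1': -0.1363850208561687, 'rvec': array([ 2.18507765, -2.1874097 ,  0.06713813]), 'tvec': array([0.05014064, 0.581992  , 1.15379377])}
wrist {'K': array([[355.67863954,   0.        , 277.30543752],
       [  0.        , 355.67863954, 212.51696961],
       [  0.        ,   0.        ,   1.        ]]), 'k1': -0.07219597743576214, 'rvec': array([-2.44387599,  1.54570676,  0.22617308]), 'tvec': array([-0.5746389 , -0.03582601,  0.37940853])}
0.15
```

View pics/scene0.png

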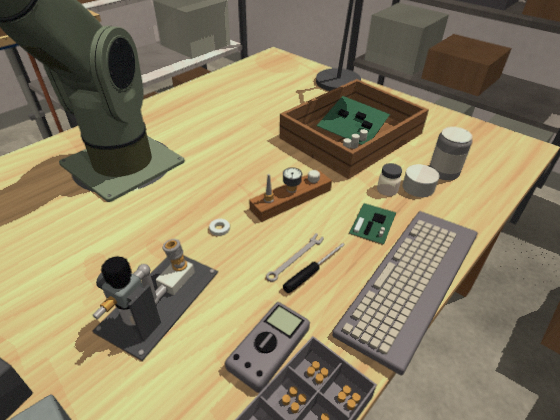

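View pics/top0.png

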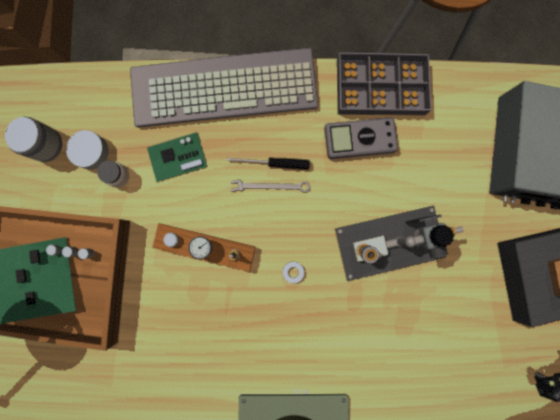

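View pics/wrist0.png

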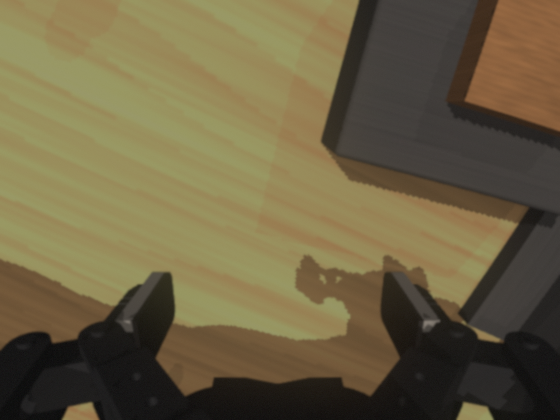

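```bash
cat > h.py <<'E'
from bench import robot
import cv2,numpy as np
from scipy.spatial.transform import Rotation as R
def cam(n):
    m=robot.camera_model(n); return (np.array(m["K"]),m["k1"],R.from_rotvec(m["rvec"]).as_matrix(),np.array(m["tvec"]))
def proj(c,P):
    K,k1,Rm,t=c; P=np.atleast_2d(P); p=P@Rm.T+t; s=p[:,:2]/p[:,2:]; r2=(s**2).sum(1,keepdims=True); s=s*(1+k1*r2)
    return s*[K[0,0],K[1,1]]+K[:2,2]
def ray(c,uv):
    K,k1,Rm,t=c
    s=cv2.undistortPoints(np.array([[uv]],float),K,np.array([k1,0,0,0,0.])).ravel()
    d=Rm.T@np.r_[s,1]; return -Rm.T@t, d/np.linalg.norm(d)
def atz(c,uv,z):
    o,d=ray(c,uv); return o+d*(z-o[2])/d[2]
def tri(obs):
    A=np.zeros((3,3));b=np.zeros(3)
    for c,uv in obs:
        o,d=ray(c,uv);M=np.eye(3)-np.outer(d,d);A+=M;b+=M@o
    return np.linalg.solve(A,b)
def tool():
    s=robot.sense(); return np.array(s["eef_pos"]),R.from_rotvec(s["ee_rot"]).as_matrix(),s
def towards(target):
    p,Rm,s=tool(); return 1000*Rm.T@(np.array(target)-p)
def save(n,im,s=1,crop=None):
    if crop: im=im[crop[1]:crop[3],crop[0]:crop[2]]
    cv2.imwrite(f"pics/{n}.png",cv2.resize(im,None,fx=s,fy=s,interpolation=cv2.INTER_CUBIC)[:,:,::-1])
E
python3 - <<'E'
from h import *
cs={n:cam(n) for n in("top","scene")}
import pickle
ims={}
for n in cs:
    im=robot.get_image(n);ims[n]=im
    for l in ("sleeve","gauge","regulator","station","rack","gauge_case"):
        r=robot.trace(n,l)
        for d in r[:2]:
            m=d["mask"];ys,xs=np.nonzero(m)
            print(n,l,round(d["score"],2),d["xy"],xs.min(),xs.max(),ys.min(),ys.max(),m.sum())
            if d is r[0]: np.save(f"m_{n}_{l}.npy",m)
save("top_cp",ims["top"],5,(320,195,470,290))
save("scene_cp",ims["scene"],5,(85,225,230,345))
save("top_rk",ims["top"],5,(145,215,265,285))
p,Rm,s=tool();print(Rm,s["t"])
E
```

```text
top sleeve 0.47 [366.4, 250.4] 361 371 245 257 70
top gauge 0.71 [202.0, 246.1] 188 212 235 259 467
top regulator 0.88 [393.1, 240.3] 336 463 206 280 5851
top station 0.66 [394.4, 241.7] 336 462 206 280 5901
top rack 0.82 [210.1, 245.3] 153 255 224 271 1945
top gauge_case 0.68 [197.5, 247.4] 188 211 237 258 417
scene sleeve 0.75 [171.8, 253.1] 162 182 239 260 257
scene gauge 0.89 [292.2, 175.5] 284 302 167 191 360
scene gauge 0.74 [312.3, 172.6] 308 319 170 182 132
scene regulator 0.76 [145.2, 295.6] 94 216 238 359 8067
scene station 0.73 [148.1, 292.3] 93 217 238 360 8341
scene rack 0.77 [283.5, 199.0] 250 331 173 220 1706
scene rack 0.7 [144.0, 294.7] 94 216 239 360 8254
scene gauge_case 0.64 [289.9, 178.9] 283 302 167 191 373
scene gauge_case 0.33 [146.4, 295.7] 92 217 239 360 8337
[[-9.03555753e-01 -5.23551442e-05  4.28470535e-01]
 [-4.28470538e-01  1.17588394e-04 -9.03555745e-01]
 [-3.07737059e-06 -9.99999992e-01 -1.28680306e-04]] 0.85
```

View pics/top_cp.png

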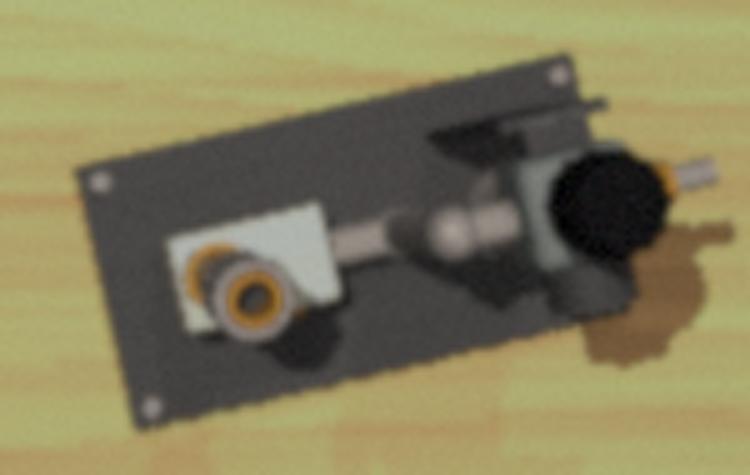

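View pics/scene_cp.png

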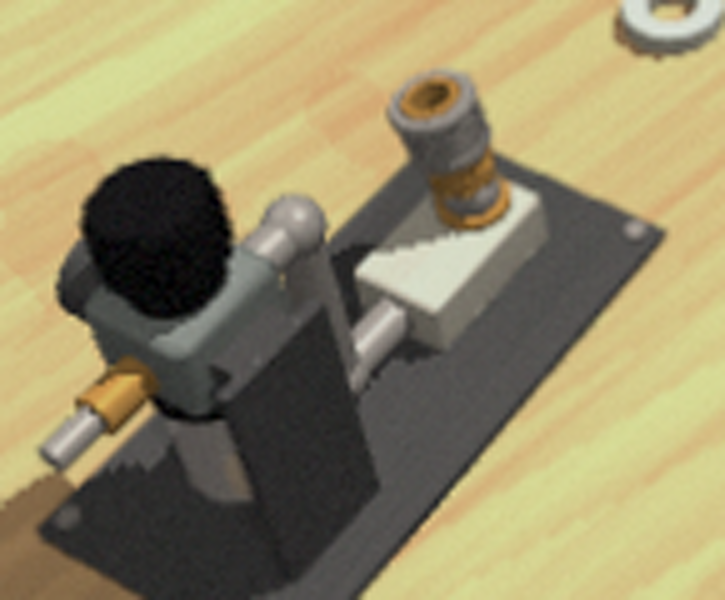

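View pics/top_rk.png

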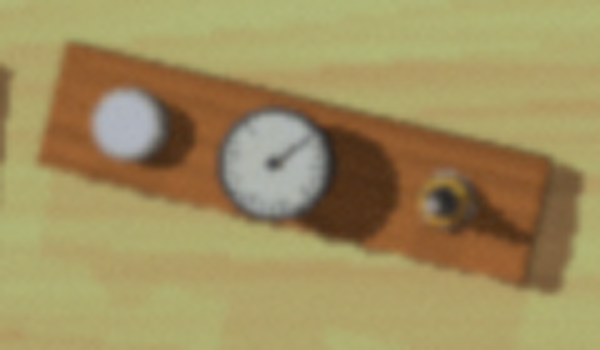

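```bash
python3 - <<'E'
from h import *
T=cam("top");S=cam("scene")
t=lambda x,y:(x/5+320,y/5+195)
s=lambda x,y:(x/5+85,y/5+225)
print("mouth",tri([(T,t(255,297)),(S,s(432,97))]))
for m in(.104,.107,.110): print(atz(T,t(255,297),m),atz(S,s(432,97),m))
a,b,c=[atz(T,t(*p),.008) for p in((80,170),(137,430),(570,55))]
print("plate",a,b,c,np.linalg.norm(a-b),np.linalg.norm(a-c))
e=(a-c)/np.linalg.norm(a-c);print("ydir",e,np.degrees(np.arctan2(e[1],e[0])))
print("scene plate corner",atz(S,s(665,232),.008))
# base ring: visible outer edges
print("base ring",[atz(T,t(212,275),z) for z in (.04,.046)],[atz(S,s(477,205),z) for z in (.04,.046)])
bl=[atz(T,t(*p),.038) for p in((167,240),(322,204),(187,333),(340,298))];print("block",bl, np.mean(bl,0))
print("knob",tri([(T,t(610,205)),(S,s(160,215))]),atz(T,t(610,205),.189))
r=lambda x,y:(x/5+145,y/5+215)
print("dial",[atz(T,r(275,162),.092),atz(S,(292,176),.092)],tri([(T,r(275,162)),(S,(292,176))]))
q=[atz(T,r(*p),.036) for p in((68,42),(550,158),(525,287),(40,163))];print("rack",q,np.mean(q,0))
print("blank",atz(T,r(128,124),.061),"nozz",atz(T,r(447,200),.07))
E
```

```text
mouth [ 0.47066932 -0.16629175  0.10207125]
[ 0.47066112 -0.16600656  0.104     ] [ 0.47245362 -0.16716219  0.104     ]
[ 0.47075715 -0.16542373  0.107     ] [ 0.47509521 -0.16863518  0.107     ]
[ 0.47085317 -0.16484091  0.11      ] [ 0.4777368  -0.17010817  0.11      ]
plate [ 0.52869043 -0.10079263  0.008     ] [ 0.40448071 -0.12739636  0.008     ] [ 0.58360021 -0.3411675   0.008     ] 0.12702681293684692 0.24656675240520406
ydir [-0.22269745  0.97488761  0.        ] 102.86751650306654
scene plate corner [ 0.53426584 -0.10241124  0.008     ]
base ring [array([ 0.47896311, -0.15830447,  0.04      ]), array([ 0.47910114, -0.15724392,  0.046     ])] [array([ 0.4833211 , -0.16354918,  0.04      ]), array([ 0.48804068, -0.166262  ,  0.046     ])]
block [array([ 0.49532651, -0.13763821,  0.038     ]), array([ 0.51180892, -0.21096946,  0.038     ]), array([ 0.45197883, -0.14670354,  0.038     ]), array([ 0.46781515, -0.21903281,  0.038     ])] [ 0.48173235 -0.178586    0.038     ]
knob [ 0.51020494 -0.30204125  0.17520469] [ 0.50987149 -0.29774321  0.189     ]
dial [array([0.48638138, 0.21205696, 0.092     ]), array([0.49645579, 0.20016402, 0.092     ])] [0.48592959 0.21381649 0.07904699]
rack [array([0.54146434, 0.31924033, 0.036     ]), array([0.48743079, 0.09188394, 0.036     ]), array([0.42746448, 0.10349781, 0.036     ]), array([0.48453646, 0.3320259 , 0.036     ])] [0.48522402 0.21166199 0.036     ]
blank [0.50304678 0.28490805 0.061     ] nozz [0.4689659  0.13711254 0.07      ]
```

```bash
python3 - <<'E'
from h import *
im=robot.get_image("scene"); save("scene_rk",im,6,(240,155,340,225))
E
```

```text
(no output)
```

View pics/scene_rk.png

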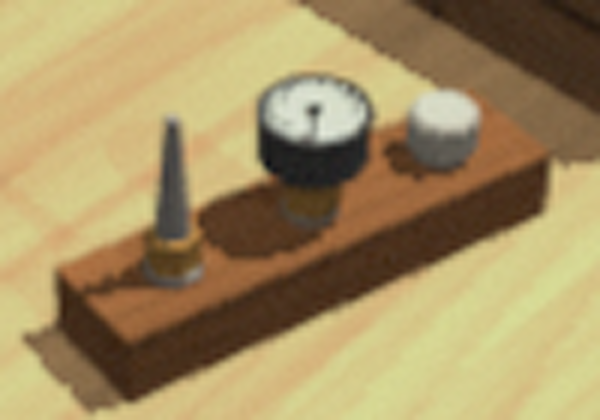

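```bash
python3 - <<'E'
from h import *
c=cam("wrist"); p,Rm,s=tool()
C=-c[2].T@c[3]; print("cam in tool",Rm.T@(C-p)*1000, Rm.T@c[2].T)
T=cam("top");print("pipe",atz(T,(452/5+320,232/5+195),.128))
print(towards([0.4764,-0.157,0.245]))
E
```

```text
cam in tool [ -72.84545002 -127.84676861    0.60374618] [[ 2.77629747e-04  9.59084812e-01  2.83118785e-01]
 [ 1.22620458e-03 -2.83118909e-01  9.59084032e-01]
 [ 9.99999210e-01  8.08912932e-05 -1.25463642e-03]]
pipe [ 0.49889713 -0.24798582  0.128     ]
[-3.63126036e+02  3.25548704e-01 -2.28972528e+02]
```

```bash
python3 -m handwheel '-40 0 -25 0;-40 0 -25 0;-40 0 -25 0;-40 0 -25 0;-40 0 -25 0' 0 60;python3 -m handwheel '-40 0 -25 0;-40 0 -25 0;-40 0 -25 0;-40 0 -25 0;-1 0 -1 0' ; python3 - <<'E'
from h import *
print(towards([0.4777,-0.158,0.245]),robot.sense()['t'],robot.sense()['contact_force'])
E
```

```text
t: 1.4
eef_pos: [0.3737, -0.3193, 0.2443]
ee_rot: [-0.437, 1.981, -1.985]
contact_force: [1.5, -0.6, 0.1]
finger_gap: 1.0
t: 1.9
eef_pos: [0.4837, -0.1473, 0.2443]
ee_rot: [-0.44, 1.976, -1.979]
contact_force: [-0.1, -0.9, 0.3]
finger_gap: 1.003
[10.00891373 -0.6759905   7.13433619] 1.9 [-0.06810152 -0.86224815  0.28416788]
```

Turn to the lean direction (+68°), then look.

```bash
python3 -m handwheel '9 0 6 8.5;0 0 0 8.5;0 0 0 8.5;0 0 0 8.5;0 0 0 8.5';python3 -m handwheel '0 0 0 8.5;0 0 0 8.5;0 0 0 8.5;0 0 0 0;0 0 0 0' ; python3 - <<'E'
from h import *
c=cam("wrist");im=robot.get_image("wrist")
print(towards([0.4777,-0.158,0.245]),robot.sense()['t'])
p,Rm,s=tool();print(Rm, s['q'])
print(proj(c,[[0.4777,-0.158,0.046],[0.4707,-0.1655,0.105],[0.4777,-0.158,0.104]]))
r=robot.trace("wrist","sleeve")
for d in r[:2]:
    ys,xs=np.nonzero(d["mask"]);print(d["score"],d["xy"],xs.min(),xs.max(),ys.min(),ys.max())
save("w1",im)
E
```

```text
t: 2.4
eef_pos: [0.479, -0.155, 0.2445]
ee_rot: [-0.324, -2.056, 2.055]
contact_force: [-0.0, -0.5, 0.1]
finger_gap: 0.999
t: 2.9
eef_pos: [0.4792, -0.1548, 0.2447]
ee_rot: [-0.712, -1.78, 1.778]
contact_force: [-0.6, -0.4, -0.5]
finger_gap: 0.994
[-1.13572907 -0.28567016  3.36137852] 2.95
[[-7.25833170e-01  3.72028507e-03 -6.87860719e-01]
 [ 6.87864309e-01 -4.11798318e-04 -7.25839185e-01]
 [-2.98358857e-03 -9.99992995e-01 -2.26015444e-03]] [ 0.0183535   0.6369246   0.41822682  1.75283949 -0.33809715  0.8196827
 -1.73322722]
[[282.27799888 187.4704593 ]
 [296.20059743 203.61227276]
 [283.01535012 203.36422647]]
0.64 [289.2, 188.2] 271 320 172 223
```

View pics/w1.png

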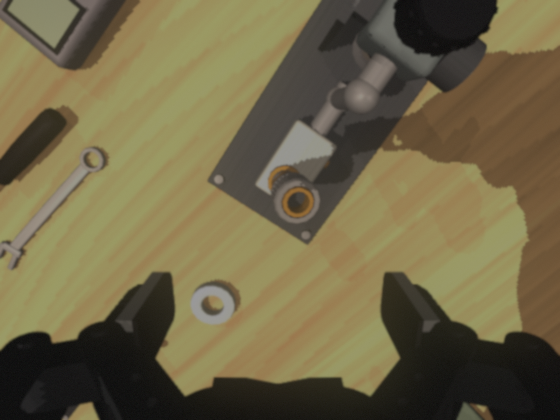

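```bash
python3 -m handwheel '-1 30 3 0;0 40 0 0;0 40 0 0;0 35 0 0;0 5 0 0'; python3 - <<'E'
from h import *
print(towards([0.4777,-0.158,0.085]),robot.sense()['t'],robot.sense()['contact_force'])
save("w2",robot.get_image("wrist"))
E
```

```text
t: 3.5
eef_pos: [0.48, -0.1585, 0.0917]
ee_rot: [-0.708, -1.792, 1.786]
contact_force: [0.2, 0.3, 0.8]
finger_gap: 0.999
[2.0341179  6.63050399 1.24160493] 3.5 [0.15250202 0.29273125 0.80530998]
```

View pics/w2.png

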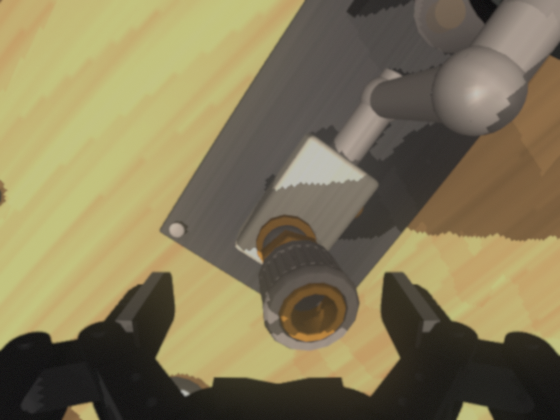

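```bash
python3 - <<'E'
from h import *
c=cam("wrist");T=cam("top");p,Rm,s=tool()
tm=(255/5+320,297/5+195)
M=tri([(c,(314,311)),(T,tm)]);print("mouth",M)
for z in(.104,.107,.11): print(z,atz(c,(314,311),z),1000*Rm.T@(atz(c,(314,311),z)-p))
for z in(.042,.046): B=atz(c,(286,240),z);print("base",B,1000*Rm.T@(B-p))
E
```

```text
mouth [ 0.47014252 -0.16698843  0.10105068]
0.104 [ 0.471226   -0.16834529  0.104     ] [  0.08683752 -11.33416438  13.17108322]
0.107 [ 0.47280458 -0.169358    0.107     ] [ -1.78491588 -14.31633056  12.82363284]
0.11 [ 0.47438317 -0.1703707   0.11      ] [ -3.65666927 -17.29849675  12.47618247]
base [ 0.48155776 -0.16482856  0.042     ] [-4.59532615 50.77003102  3.99181528]
base [ 0.48270369 -0.16579015  0.046     ] [-6.12301772 46.78325664  3.89372819]
```

```bash
python3 -m handwheel '-1 6 2.5 0;0 0 0 0;0 0 0 0;0 0 0 0;0 0 0 0' 150 20; python3 - <<'E'
from h import *
print(towards([0.479,-0.161,0.085]),robot.sense()['t'],robot.sense()['contact_force'])
save("w3",robot.get_image("wrist"))
E
```

```text
t: 4.05
eef_pos: [0.4807, -0.1635, 0.0919]
ee_rot: [-0.716, -1.794, 1.79]
contact_force: [-2.7, -0.8, -10.8]
finger_gap: 0.417
[ 3.00521164  6.84123133 -0.64621726] 4.05 [ -2.66312457  -0.78981137 -10.82887637]
```

View pics/w3.png

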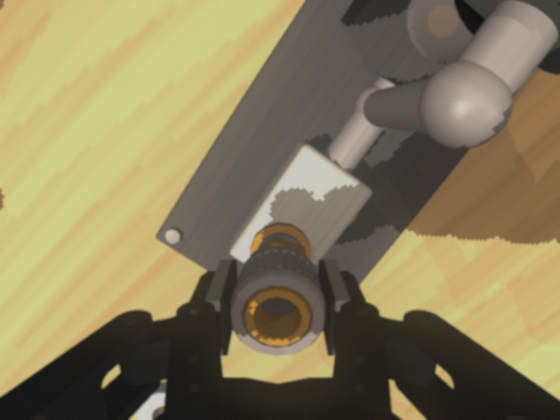

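```bash
python3 -m handwheel '0 0 0 0;0 0 0 0;0 0 0 0;0 0 0 0;0 0 0 0'
```

```text
t: 4.6
eef_pos: [0.4805, -0.1633, 0.0918]
ee_rot: [-0.715, -1.794, 1.79]
contact_force: [-1.6, -2.8, -6.0]
finger_gap: 0.414
```

```bash
python3 - <<'E'
from h import *
c=cam("wrist");p,Rm,s=tool()
for z in(.104,.107,.111): B=atz(c,(277.5,317),z);print(z,B,1000*Rm.T@(B-p))
for z in(.042,.046): B=atz(c,(281,250),z);print("base",B,1000*Rm.T@(B-p))
E
python3 -m handwheel '0 0 0 0;0 0 0 0;0 0 0 -8.5;0 0 0 -8.5;0 0 0 -8.5' 0 20;python3 -m handwheel '0 0 0 -8.5;0 0 0 -8.5;0 0 0 -8.5;0 0 0 -8.5;0 0 0 -8.5'
python3 -m handwheel '0 0 0 -8.5;0 0 0 -8.5;0 0 0 -8.5;0 0 0 0;0 0 0 0'; python3 - <<'E'
from h import *
p,Rm,s=tool();print(Rm)
save("w4",robot.get_image("wrist"))
E
```

```text
0.104 [ 0.47913988 -0.1614718   0.104     ] [  2.09566867 -12.242785    -0.49044947]
0.107 [ 0.48051297 -0.1627698   0.107     ] [  0.16386331 -15.21571291  -0.48783576]
0.111 [ 0.48234376 -0.16450046  0.111     ] [ -2.41187718 -19.1796168   -0.48435081]
base [ 0.47982667 -0.16394771  0.042     ] [ 0.7958898  49.76980451  1.34015497]
base [ 0.48100669 -0.16502229  0.046     ] [-0.85680767 45.79309117  1.30144128]
t: 5.1
eef_pos: [0.4824, -0.1622, 0.0929]
ee_rot: [-0.323, -2.074, 2.075]
contact_force: [-0.3, -1.1, 0.3]
finger_gap: 1.0
t: 5.6
eef_pos: [0.4842, -0.1616, 0.0943]
ee_rot: [-0.436, 1.948, -1.966]
contact_force: [0.3, 0.4, -0.2]
finger_gap: 1.002
t: 6.1
eef_pos: [0.4856, -0.1614, 0.0956]
ee_rot: [-0.795, 1.657, -1.685]
contact_force: [0.1, -0.3, -0.4]
finger_gap: 0.999
[[-0.61433719  0.02745364  0.78856586]
 [-0.788921   -0.00375444 -0.61448316]
 [-0.01390917 -0.99961603  0.02396524]]
```

View pics/w4.png

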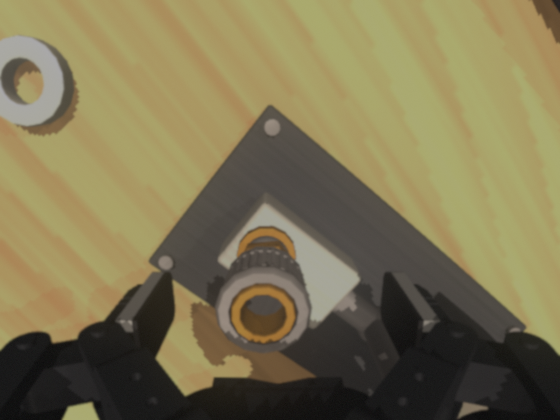

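```bash
python3 -m handwheel '4 5 -4 0;0 5 0 0;0 0 0 0;0 0 0 0;0 0 0 0';  python3 - <<'E'
from h import *
p,Rm,s=tool();print(Rm,s['q'],towards([.4805,-.163,.086]))
E
```

```text
t: 6.65
eef_pos: [0.4797, -0.162, 0.0843]
ee_rot: [-0.791, 1.661, -1.69]
contact_force: [-0.4, 0.8, -0.4]
finger_gap: 1.0
[[-0.61952539  0.02699053  0.78451246]
 [-0.78485975 -0.00405327 -0.61966019]
 [-0.01354511 -0.99962747  0.02369488]] [ 0.32381456  0.86369401 -0.10848141  1.91933243  0.23834462  0.34323183
 -0.63790674] [ 0.30682158 -1.64046688  1.31457746]
```

```bash
python3 -m handwheel '0 0 0 0;0 0 0 0;0 0 0 0;0 0 0 0;0 0 0 0' 150 20; python3 - <<'E'
from h import *
p,Rm,s=tool();print(s['t'],s['eef_pos'],s['contact_force'],s['ft_torque'])
save("w5",robot.get_image("wrist"))
save("t5",robot.get_image("top"),5,(320,195,470,290))
E
```

```text
t: 7.15
eef_pos: [0.4793, -0.1616, 0.0846]
ee_rot: [-0.791, 1.662, -1.689]
contact_force: [-1.1, 1.0, 2.5]
finger_gap: 0.416
7.15 [ 0.47932205 -0.16162937  0.08458012] [-1.13953433  0.9843701   2.50107263] [ 0.21174119  0.27494129 -0.04372188]
```

View pics/w5.png

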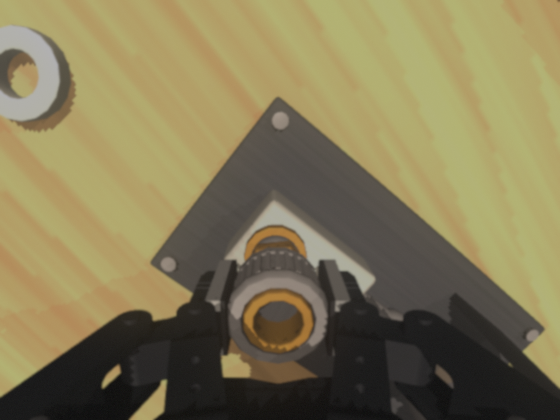

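```bash
python3 -m handwheel '0 0 0 0;0 0 0 0;0 3 0 0;0 3 0 0;0 3 0 0' 160 80;  python3 - <<'E'
from h import *
p,Rm,s=tool();print(s['t'],s['eef_pos'],s['contact_force'],s['ft_torque'])
E
```

```text
t: 7.75
eef_pos: [0.4793, -0.1617, 0.0759]
ee_rot: [-0.792, 1.662, -1.69]
contact_force: [-3.7, 2.1, 9.2]
finger_gap: 0.392
7.75 [ 0.47931687 -0.16168294  0.07588797] [-3.69919338  2.11194342  9.20173844] [ 0.41069163  0.83446334 -0.02065406]
```

```bash
python3 -m handwheel '0 1.5 0 0;0 1.5 0 0;0 0 0 0;0 0 0 0;0 0 0 0'
```

```text
t: 8.25
eef_pos: [0.4793, -0.1617, 0.0754]
ee_rot: [-0.791, 1.66, -1.691]
contact_force: [-3.4, 1.8, 9.3]
finger_gap: 0.392
```

```bash
python3 -m handwheel '0 2 0 0;0 2 0 0;0 2 0 0;0 2 0 0;0 2 0 0'
```

```text
t: 8.75
eef_pos: [0.4796, -0.1617, 0.0736]
ee_rot: [-0.788, 1.655, -1.695]
contact_force: [-14.5, 6.3, 62.3]
finger_gap: 0.389
```

```bash
python3 -m handwheel '0 -1.5 0 0;0 -1 0 0;0 0 0 0;0 0 0 0;0 0 0 0'; python3 -m handwheel '0 0 0 0;0 0 0 0;0 0 0 0;0 0 0 0;0 0 0 0' 150 20;  python3 - <<'E'
from h import *
p,Rm,s=tool();print(s['t'],s['eef_pos'],s['contact_force'],s['ft_torque'],Rm)
save("w6",robot.get_image("wrist"))
E
```

```text
t: 9.25
eef_pos: [0.4791, -0.1615, 0.0776]
ee_rot: [-0.788, 1.654, -1.695]
contact_force: [-2.4, 2.2, 3.3]
finger_gap: 0.39
t: 9.75
eef_pos: [0.4791, -0.1616, 0.0773]
ee_rot: [-0.788, 1.654, -1.695]
contact_force: [-1.7, 1.4, 3.7]
finger_gap: 0.41
9.75 [ 0.47914455 -0.16164525  0.07725081] [-1.70273229  1.39881873  3.67981307] [3.45728866e-01 4.81096225e-01 3.30872328e-04] [[-0.61959817  0.03235061  0.78425222]
 [-0.78480639 -0.00859609 -0.6196814 ]
 [-0.01330557 -0.99943962  0.03071509]]
```

View pics/w6.png

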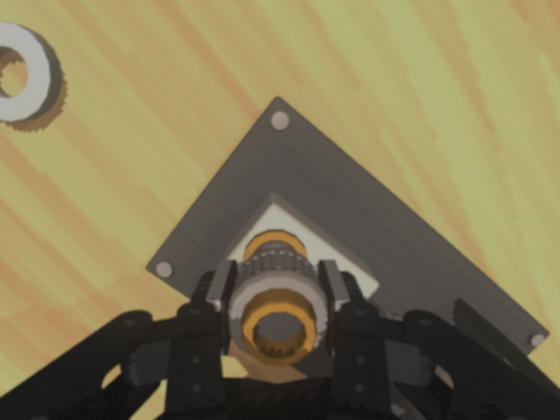

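```bash
python3 -m handwheel '0 0 0 0;0 0 0 0;0 -30 0 0;0 -40 0 0;0 -45 0 0' 0 20;  python3 - <<'E'
from h import *
d1=np.array([.688,.726]);d2=np.array([.784,-.620])
M=np.linalg.solve(np.array([d1,d2]),[d1@[.4806,-.1634],d2@[.4781,-.1613]]);print("M",M)
c=cam("wrist");p,Rm,s=tool();im=robot.get_image("wrist")
save("w7",im)
print(towards([.4855,.2115,p[2]]),s['t'],p,Rm[:,1])
for z in(.104,.108,.111):print(proj(c,[M[0],M[1],z]))
E
```

```text
t: 10.3
eef_pos: [0.4743, -0.1603, 0.191]
ee_rot: [-0.794, 1.66, -1.692]
contact_force: [0.8, -1.1, -0.1]
finger_gap: 1.001
M [ 0.47822167 -0.16114615]
[-298.01537029    3.49854541 -223.4152662 ] 10.3 [ 0.47428881 -0.16030078  0.19101473] [ 0.02580629 -0.00678017 -0.99964397]
[[278.65995064 225.16376429]]
[[278.83493211 227.12230113]]
[[278.97017834 228.636096  ]]
```

View pics/w7.png

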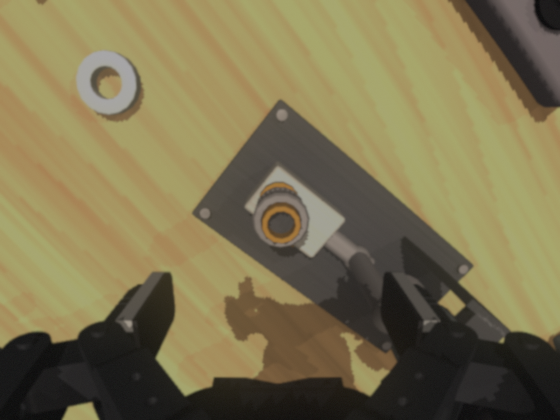

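```bash
python3 -m handwheel '-33 0 -25 0;-33 0 -25 0;-33 0 -25 0;-33 0 -25 0;-33 0 -25 0'; python3 -m handwheel '-33 0 -25 0;-33 0 -25 0;-33 0 -25 0;-20 0 -15 0;0 0 0 0';  python3 - <<'E'
from h import *
c=cam("wrist");p,Rm,s=tool();im=robot.get_image("wrist")
for d in robot.trace("wrist","gauge")[:2]:
    ys,xs=np.nonzero(d["mask"]);print(d["score"],d["xy"],xs.min(),xs.max(),ys.min(),ys.max())
save("w8",im)
print(towards([.4855,.2115,p[2]]),s['t'],p,Rm)
print(proj(c,[.4855,.2115,.092]))
E
```

```text
t: 10.85
eef_pos: [0.4826, 0.0464, 0.1986]
ee_rot: [-0.772, 1.653, -1.708]
contact_force: [0.8, -0.2, 1.0]
finger_gap: 1.001
t: 11.35
eef_pos: [0.4866, 0.2078, 0.1967]
ee_rot: [-0.773, 1.649, -1.701]
contact_force: [-0.2, -1.2, -0.0]
finger_gap: 1.003
0.78 [267.8, 212.2] 230 303 175 250
0.7 [472.0, 414.0] 458 491 403 419
[-4.63023645 -0.03509637 -5.61825773] 11.35 [0.4866305  0.20784706 0.19668771] [[-0.62341687  0.04427826  0.7806349 ]
 [-0.78163178 -0.00965338 -0.62366543]
 [-0.02007906 -0.9989726   0.04062737]]
[[265.61589721 218.23051629]]
```

View pics/w8.png

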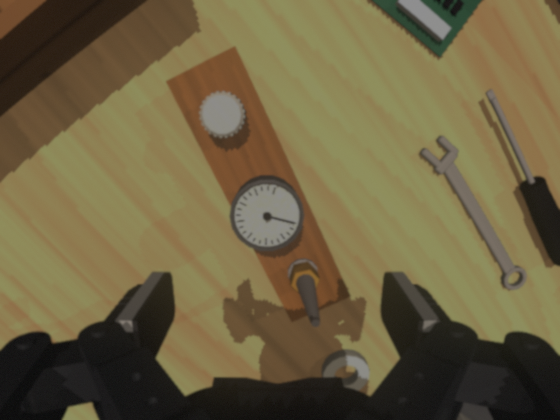

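```bash
python3 - <<'E'
from h import *
c=cam("wrist");p,Rm,s=tool()
g=atz(c,(267,215),.092);print(g)
e=np.array([.4775,.2100,.068])  # placeholder
for t in ([*g[:2],.071],[.4865,.212,.071]): print(towards(t))
E
```

```text
[0.48800708 0.20901214 0.092     ]
[ -1.9199684  125.66131572  -7.33321969]
[ -3.30554662 125.56045704 -10.37765957]
```

```bash
python3 -m handwheel '-2 20 -8 0;0 25 0 0;0 25 0 0;0 20 0 0;0 0 0 0';  python3 - <<'E'
from h import *
c=cam("wrist");p,Rm,s=tool();im=robot.get_image("wrist");save("w9",im)
print(s['t'],p,Rm[:,1],proj(c,[.4870,.2105,.092]))
print(towards([.487,.2105,.071]))
E
```

```text
t: 11.95
eef_pos: [0.4882, 0.2028, 0.1049]
ee_rot: [-0.763, 1.652, -1.713]
contact_force: [0.0, 0.4, 0.8]
finger_gap: 0.998
11.95 [0.48818921 0.20276271 0.10491327] [ 0.0471548  -0.01346886 -0.99879678] [[261.02396893 270.42492748]]
[-4.13904668 34.95042706 -7.6706786 ]
```

View pics/w9.png

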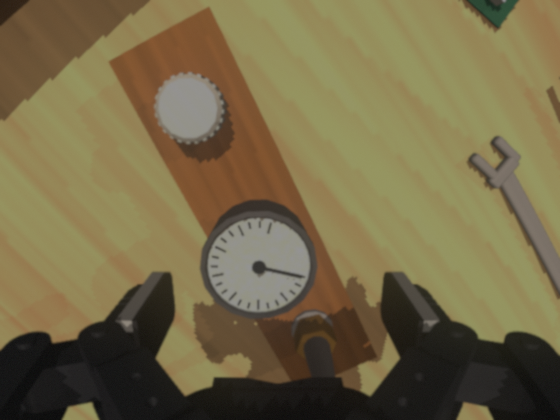

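```bash
python3 -m handwheel '-4 0 -8 0;0 10 0 0;0 10 0 0;0 12 0 0;0 0 0 0';  python3 - <<'E'
from h import *
p,Rm,s=tool();save("w10",robot.get_image("wrist"))
print(s['t'],p,Rm[:,1],s['contact_force'])
print(towards([.487,.2105,.071]))
E
```

```text
t: 12.5
eef_pos: [0.4877, 0.2108, 0.0744]
ee_rot: [-0.756, 1.652, -1.712]
contact_force: [-0.1, -0.1, 0.8]
finger_gap: 1.002
12.5 [0.48767591 0.21078883 0.07441616] [ 0.05221524 -0.0113685  -0.99857114] [-0.13872677 -0.11044062  0.75300867]
[ 0.94486421  4.05863327 -0.59495615]
```

View pics/w10.png

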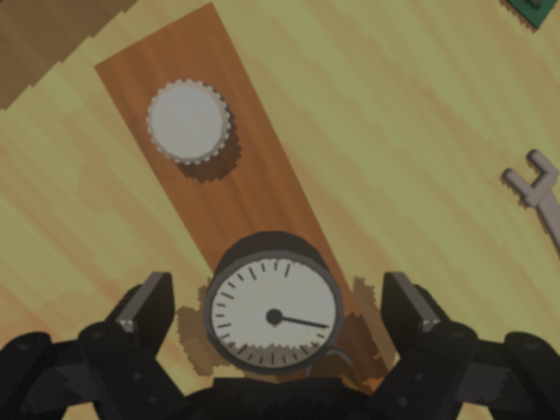

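```bash
python3 - <<'E'
from h import *
c=cam("wrist");p,Rm,s=tool();g=atz(c,(274,317),.092);print(g,1000*Rm.T@(g-p))
E
python3 -m handwheel '0 2 0 0;0 0 0 0;0 0 0 0;0 0 0 0;0 0 0 0' 120 20
python3 -m handwheel '0 0 0 0;0 0 0 0;0 0 0 0;0 0 0 0;0 0 0 0' 160 50;python3 - <<'E'
from h import *
c=cam("wrist");p,Rm,s=tool();save("w11",robot.get_image("wrist"));print(Rm,s['contact_force'],s['ft_torque'])
E
```

```text
[0.48711597 0.21207572 0.092     ] [ -0.86927105 -16.92222884  -0.50176157]
t: 13.05
eef_pos: [0.4879, 0.2111, 0.0735]
ee_rot: [-0.755, 1.652, -1.712]
contact_force: [-0.6, 0.3, -4.1]
finger_gap: 0.586
t: 13.55
eef_pos: [0.4879, 0.2111, 0.0737]
ee_rot: [-0.755, 1.652, -1.711]
contact_force: [-1.5, 0.0, -1.5]
finger_gap: 0.574
[[-0.63377363  0.05286232  0.77171015]
 [-0.77310189 -0.01054654 -0.63419417]
 [-0.0253861  -0.99854612  0.04755208]] [-1.47544693  0.03168642 -1.48048856] [0.13613266 0.29382235 0.03189936]
```

View pics/w11.png

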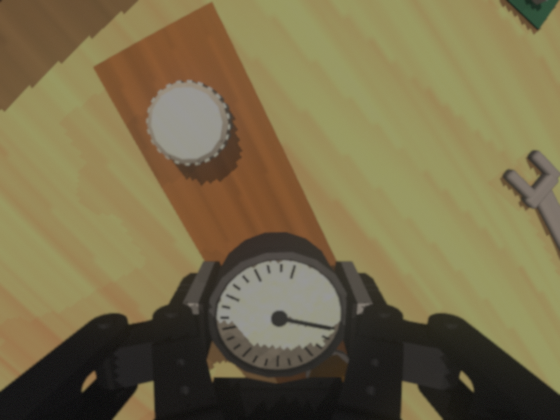

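```bash
python3 -m handwheel '0 0 0 0;-0.2 -8 0.4 0;-0.3 -12 0.6 0;-0.4 -15 0.7 0;-0.5 -20 1 0' 170 80
python3 -m handwheel '-0.5 -20 1 0;-0.5 -20 1 0;-0.5 -20 1 0;0 0 0 0;0 0 0 0';python3 - <<'E'
from h import *
c=cam("wrist");p,Rm,s=tool();save("w12",robot.get_image("wrist"));print(Rm,s['contact_force'],s['ft_torque'])
save("s12",robot.get_image("scene"),5,(220,90,340,200))
print(towards([.4782,-.1611,.195]))
E
```

```text
t: 14.1
eef_pos: [0.4872, 0.2103, 0.1308]
ee_rot: [-0.758, 1.652, -1.713]
contact_force: [0.2, -0.0, -2.4]
finger_gap: 0.566
t: 14.6
eef_pos: [0.488, 0.2099, 0.1993]
ee_rot: [-0.752, 1.651, -1.712]
contact_force: [0.2, -0.8, -4.0]
finger_gap: 0.567
[[-0.63452563  0.05521763  0.77092687]
 [-0.77242887 -0.0104152  -0.63501588]
 [-0.02703471 -0.99842002  0.0492604 ]] [ 0.23446858 -0.75785914 -3.98763873] [-0.0258697   0.16209948  0.03106782]
[292.83837064   7.22100536 227.87764348]
```

View pics/w12.png

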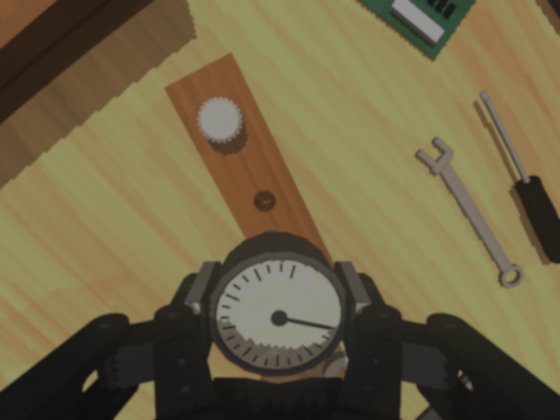

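View pics/s12.png

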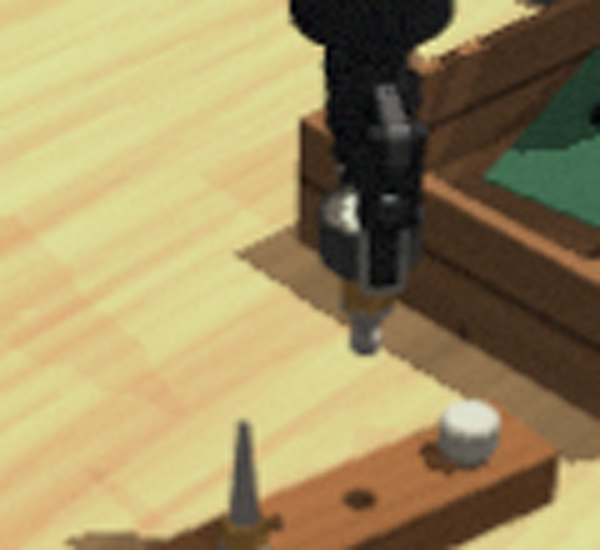

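```bash
cat >> h.py <<'E'
TIP=np.array([.0012,.0637,0])
M=np.array([.4782,-.1611])
def tip():
    p,Rm,s=tool(); return p+Rm@TIP
def tiptow(t):
    p,Rm,s=tool(); return 1000*Rm.T@(np.array(t)-(p+Rm@TIP))
E
python3 - <<'E'
from h import *
print(tip(),tiptow([*M,.13]))
E
```

```text
[0.49061603 0.20826788 0.1351314 ] [293.35178982   8.42032927 224.69300054]
```

```bash
python3 -m handwheel '25 0 19 0;25 0 19 0;25 0 19 0;25 0 19 0;25 0 19 0';python3 -m handwheel '25 0 19 0;25 0 19 0;25 0 19 0;25 0 19 0;25 0 19 0'; python3 - <<'E'
from h import *
p,Rm,s=tool();print(Rm,s['contact_force'])
print(tip(),tiptow([*M,.13]))
E
```

```text
t: 15.2
eef_pos: [0.48, 0.0519, 0.196]
ee_rot: [-0.764, 1.65, -1.706]
contact_force: [1.5, 0.2, -3.5]
finger_gap: 0.562
t: 15.7
eef_pos: [0.4727, -0.1113, 0.1939]
ee_rot: [-0.77, 1.654, -1.704]
contact_force: [0.0, -1.0, -2.5]
finger_gap: 0.567
[[-0.62821757  0.04261685  0.77686967]
 [-0.77779413 -0.00941621 -0.62844859]
 [-0.01946734 -0.99904712  0.03906256]] [ 0.01351635 -0.97811084 -2.53169585]
[ 0.47468885 -0.11285813  0.13019896] [35.32034816  0.80266415 33.03746632]
```

```bash
python3 -m handwheel '15 0 14 0;12 0 12 0;7 0 6 0;0 0 0 0;0 0 0 0'; python3 - <<'E'
from h import *
p,Rm,s=tool();print(Rm,s['contact_force'],s['t'])
print(tip(),tiptow([*M,.13]))
save("w13",robot.get_image("wrist"))
save("s13",robot.get_image("scene"),5,(110,185,240,295))
save("t13",robot.get_image("top"),5,(320,195,470,290))
E
```

```text
t: 16.2
eef_pos: [0.4739, -0.1631, 0.1912]
ee_rot: [-0.771, 1.663, -1.707]
contact_force: [-0.2, -0.1, -3.2]
finger_gap: 0.573
[[-0.63272643  0.0368526   0.773498  ]
 [-0.77419793 -0.00872079 -0.63288349]
 [-0.01657789 -0.99928266  0.03404908]] [-0.20691585 -0.06626696 -3.21395152] 16.2
[ 0.47549812 -0.16460207  0.12753549] [-4.46170173 -2.39371223 -0.04259069]
```

View pics/s13.png

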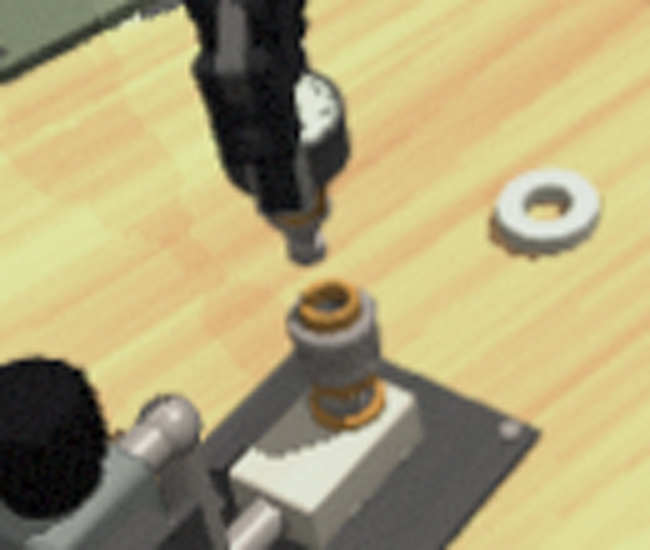

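View pics/t13.png

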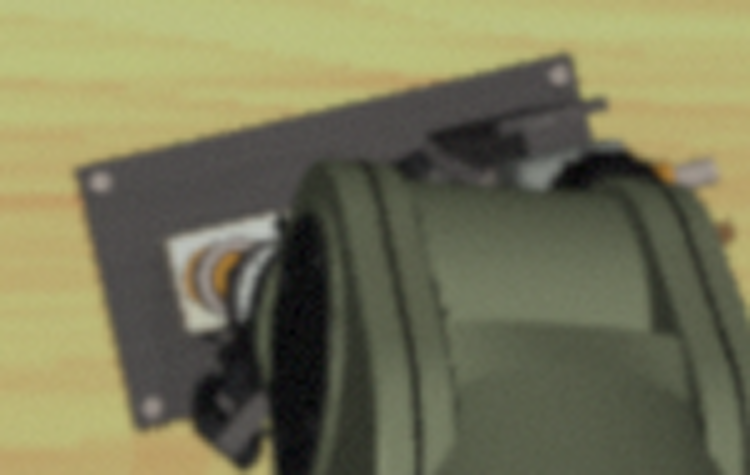

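```bash
python3 - <<'E'
from h import *
S=cam("scene");p,Rm,s=tool()
f=lambda x,y:(x/5+110,y/5+185)
t=atz(S,f(306,254),.1275);print("tip",t)
for z in(.104,.107,.111):
    m=atz(S,f(330,301),z);print(z,m,1000*Rm.T@(m-t))
print("predicted mouth px",[(proj(S,[*M,z])-[110,185])*5 for z in(.104,.107,.111)],(proj(S,tip())-[110,185])*5)
E
```

```text
tip [ 0.47310698 -0.16359683  0.1275    ]
0.104 [ 0.48144333 -0.16218631  0.104     ] [-5.97055062 23.78110773  4.74822842]
0.107 [ 0.48404353 -0.16368221  0.107     ] [-6.5049804  20.89376671  7.81032349]
0.111 [ 0.48751047 -0.16567674  0.111     ] [-7.21755343 17.04397869 11.89311692]
predicted mouth px [array([[327.18602662, 295.87769948]]), array([[326.10860471, 290.9502135 ]]), array([[324.66402148, 284.34549652]])] [[308.25516675 257.49253717]]
```

```bash
python3 -m handwheel '-5 0 1 0;0 0 0 0;0 6 -0.2 0;0 6 -0.2 0;0 0 0 0'; python3 - <<'E'
from h import *
p,Rm,s=tool();print(Rm[:,1],s['contact_force'],s['t'])
print(tip(),tiptow([*M,.105]))
save("s14",robot.get_image("scene"),6,(130,205,220,285))
E
```

```text
t: 16.85
eef_pos: [0.479, -0.1574, 0.1787]
ee_rot: [-0.773, 1.66, -1.704]
contact_force: [-0.3, -0.3, -3.0]
finger_gap: 0.568
[ 0.03773843 -0.00853087 -0.99925124] [-0.25781552 -0.34231792 -3.02748033] 16.85
[ 0.48060313 -0.15887153  0.1149889 ] [ 3.41556406  9.90973671 -0.80634783]
```

View pics/s14.png

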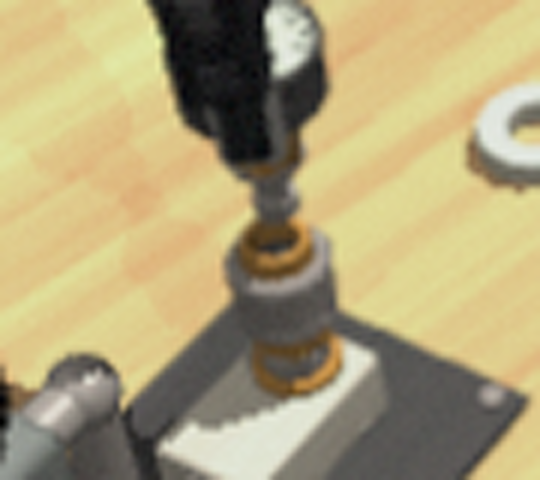

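```bash
python3 - <<'E'
from h import *
S=cam("scene");p,Rm,s=tool()
f=lambda x,y:(x/6+130,y/6+205)
t=atz(S,f(278,213),tip()[2]);print("tip",t,(proj(S,tip())-[130,205])*6)
for z in(.104,.106,.108):
    m=atz(S,f(275,248),z);print(z,m,1000*Rm.T@(m-t),(proj(S,[*M,z])-[130,205])*6)
E
```

```text
tip [ 0.48097368 -0.15882668  0.11529658] [[277.21416765 212.69551886]]
0.104 [ 0.48379269 -0.16448204  0.104     ] [ 2.80977457 11.44343923  5.35681997] [[272.62323194 235.05323938]]
0.106 [ 0.48551895 -0.16547226  0.106     ] [2.45658816 9.51890547 7.38953633] [[271.76197906 231.1142162 ]]
0.108 [ 0.48724521 -0.16646248  0.108     ] [2.10340174 7.59437172 9.42225269] [[270.89798533 227.16332124]]
```

```bash
python3 - <<'E'
from h import *
S=cam("scene");p,Rm,s=tool()
im=robot.get_image("scene")[210:270,150:205]
big=cv2.resize(im,None,fx=7,fy=7,interpolation=cv2.INTER_CUBIC)
a=np.linspace(0,2*np.pi,60)
out=[]
for off,z in((0,.104),(3,.104),):
    b=big.copy();m=np.r_[M,0]+Rm[:,2]*off/1000;m[2]=z
    for r,col in((.013,(255,0,0)),(.0088,(0,0,255))):
        c=np.c_[m[0]+r*np.cos(a),m[1]+r*np.sin(a),np.full(60,z)]
        q=((proj(S,c)+.5-[150,210])*7).astype(int);cv2.polylines(b,[q],True,col,1)
    out.append(b)
cv2.imwrite("pics/ov.png",np.hstack(out)[:,:,::-1])
E
```

```text
(no output)
```

View pics/ov.png

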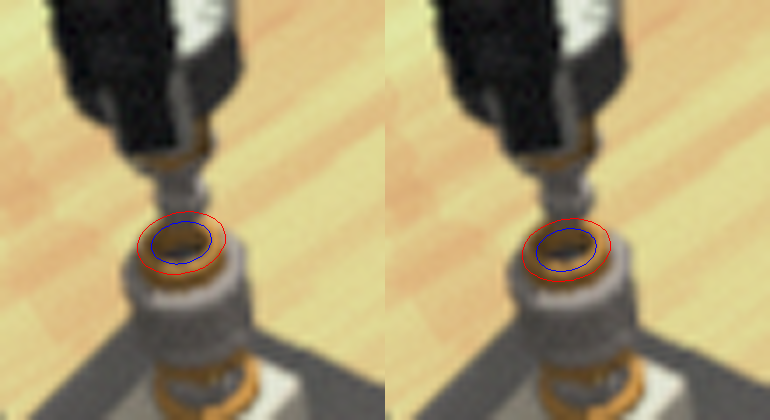

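```bash
python3 -m handwheel '2.8 0 0 0;0.5 0 0 0;0 4 -0.1 0;0 2 0 0;0 0 0 0'; python3 - <<'E'
from h import *
p,Rm,s=tool();print(Rm[:,1],s['contact_force'],s['t'])
print(tip(),tiptow([*M,.104]))
E
```

```text
t: 17.45
eef_pos: [0.477, -0.1607, 0.173]
ee_rot: [-0.771, 1.659, -1.705]
contact_force: [-0.4, -0.4, -3.1]
finger_gap: 0.565
[ 0.03878832 -0.00902158 -0.99920672] [-0.36113552 -0.3844544  -3.11850929] 17.45
[ 0.47869418 -0.16221973  0.10933057] [-0.46415983  5.29706639 -1.28006617]
```

```bash
python3 -m handwheel '0 2 -0.5 0;0 1.5 0 0;0 1.5 0 0;0 1 0 0;0 1 0 0'; python3 - <<'E'
from h import *
p,Rm,s=tool();print(s['contact_force'],s['ft_torque'],tip(),tiptow([*M,.104]))
save("s15",robot.get_image("scene"),7,(150,205,205,270))
E
```

```text
t: 17.95
eef_pos: [0.4779, -0.16, 0.1677]
ee_rot: [-0.768, 1.656, -1.706]
contact_force: [-5.5, 2.9, 28.3]
finger_gap: 0.569
[-5.51981786  2.90618351 28.30253918] [ 0.8680434   1.56266826 -0.01189483] [ 0.47980584 -0.16159175  0.10399235] [ 0.63009453 -0.08035186 -1.55471404]
```

View pics/s15.png

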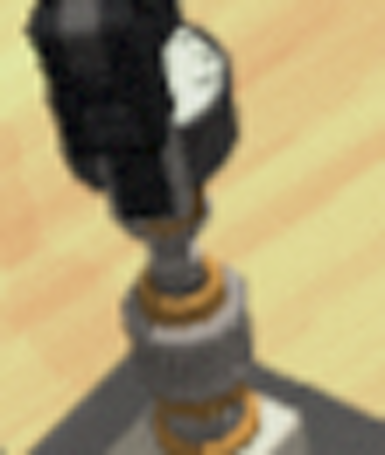

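```bash
python3 -m handwheel '0 -2 0 0;0 0 0 0;0.4 0 -1.8 0;0 0 0 0;0 0 0 0'; python3 - <<'E'
from h import *
p,Rm,s=tool();print(s['contact_force'],s['ft_torque'],tip(),tiptow([*M,.104]))
E
```

```text
t: 18.5
eef_pos: [0.476, -0.159, 0.1696]
ee_rot: [-0.768, 1.656, -1.706]
contact_force: [0.1, -0.7, -3.3]
finger_gap: 0.568
[ 0.10272283 -0.7226366  -3.26001657] [0.01405073 0.04845266 0.01843303] [ 0.4779455  -0.16051417  0.10592667] [0.3317665  1.9413377  0.49106851]
```

Now down in sub‑millimetre steps, stopping on force.

```bash
python3 -m handwheel '0.3 1 0.3 0;0 0.7 0 0;0 0.5 0 0;0 0.4 0 0;0 0 0 0'; python3 - <<'E'
from h import *
p,Rm,s=tool();print(s['contact_force'],s['ft_torque'],tip(),tiptow([*M,.104]))
E
```

```text
t: 19.0
eef_pos: [0.4766, -0.159, 0.1687]
ee_rot: [-0.767, 1.654, -1.706]
contact_force: [-2.4, 0.6, 4.0]
finger_gap: 0.564
[-2.37155931  0.60660119  4.04433475] [0.34552452 0.75687172 0.01317698] [ 0.47871688 -0.16056372  0.10501326] [ 0.76274272  0.99436716 -0.10444343]
```

```bash
python3 -m handwheel '0 -1.5 0 0;0 0 0 0;0.7 0 -1.2 0;0 0 0 0;0 0.4 0 0'; python3 -m handwheel '0 0.4 0 0;0 0.4 0 0;0 0.4 0 0;0 0.4 0 0;0 0.3 0 0'; python3 - <<'E'
from h import *
p,Rm,s=tool();print(s['contact_force'],s['ft_torque'],tip(),tiptow([*M,.104]))
save("w16",robot.get_image("wrist"))
im=robot.get_image("scene");save("s16",im,8,(150,205,205,270))
E
```

```text
t: 19.5
eef_pos: [0.4751, -0.1589, 0.1694]
ee_rot: [-0.767, 1.654, -1.706]
contact_force: [0.2, -0.6, -3.6]
finger_gap: 0.566
t: 20.0
eef_pos: [0.4755, -0.1587, 0.1686]
ee_rot: [-0.765, 1.653, -1.707]
contact_force: [-2.4, 1.1, 7.8]
finger_gap: 0.562
[-2.39881221  1.07033044  7.79655728] [ 0.33326575  0.75552718 -0.00460879] [ 0.47767685 -0.16027764  0.10494592] [0.32916907 0.97720948 0.88399573]
```

View pics/w16.png

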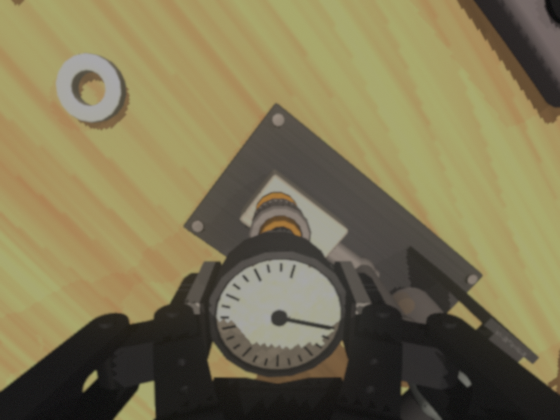

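View pics/s16.png

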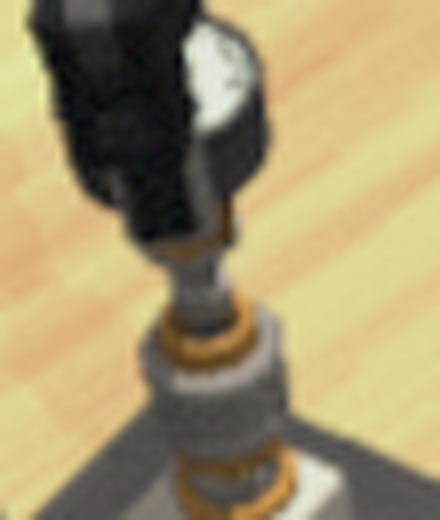

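```bash
python3 - <<'E'
from h import *
S=cam("scene");p,Rm,s=tool()
print("scene right/down in tool",Rm.T@S[2][0],Rm.T@S[2][1])
im=robot.get_image("scene")[210:265,150:205]
big=cv2.resize(im,None,fx=7,fy=7,interpolation=cv2.INTER_CUBIC)
a=np.linspace(0,2*np.pi,60)
out=[]
for m in (M,M+[.002,-.001]):
    b=big.copy();z=.1045
    for r,col,c0 in((.013,(255,0,0),m),(.0088,(0,0,255),m),(.008,(0,255,0),tip()[:2])):
        c=np.c_[c0[0]+r*np.cos(a),c0[1]+r*np.sin(a),np.full(60,z)]
        q=((proj(S,c)+.5-[150,210])*7).astype(int);cv2.polylines(b,[q],True,col,1)
    out.append(b)
cv2.imwrite("pics/ov2.png",np.hstack([big]+out[:1])[:,:,::-1])
E
```

```text
scene right/down in tool [-0.98587046  0.01252923  0.16704029] [0.11744829 0.76272492 0.63596902]
```

View pics/ov2.png

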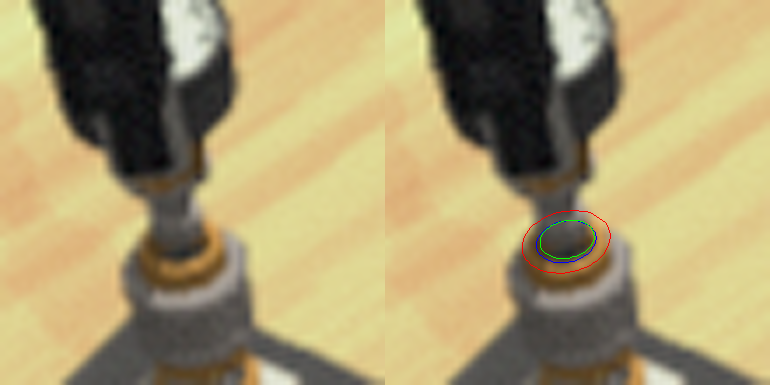

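```bash
python3 - <<'E'
from h import *
c=cam("wrist");p,Rm,s=tool()
im=cv2.imread("pics/w16.png")[170:260,220:340]
big=cv2.resize(im,None,fx=6,fy=6,interpolation=cv2.INTER_CUBIC)
b=big.copy()
a=np.linspace(0,2*np.pi,80)
for r,z,col in((.013,.105,(0,0,255)),(.019,.097,(255,0,0))):
    q=np.c_[M[0]+r*np.cos(a),M[1]+r*np.sin(a),np.full(80,z)]
    q=((proj(c,q)+.5-[220,170])*6).astype(int);cv2.polylines(b,[q],True,col,1)
cv2.imwrite("pics/ov3.png",b)
E
```

```text
(no output)
```

View pics/ov3.png

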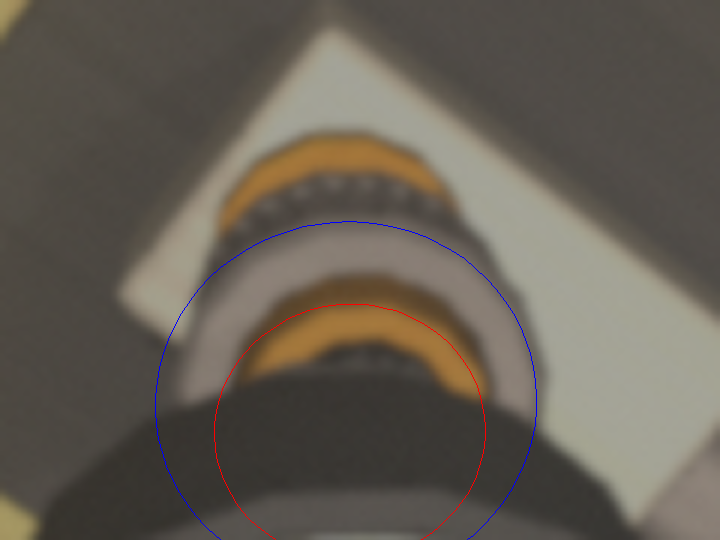

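```bash
python3 -m handwheel '0 -1.2 0 0;0 0 0 0;-1.8 0 0.8 0;0 0 0 0;0 0.4 0 0'; python3 -m handwheel '0 0.4 0 0;0 0.4 0 0;0 0.4 0 0;0 0.3 0 0;0 0.2 0 0'; python3 - <<'E'
from h import *
p,Rm,s=tool();print(s['contact_force'],s['ft_torque'],tip(),tiptow([*M,.104]))
save("w17",robot.get_image("wrist"),6,(220,170,340,260))
im=robot.get_image("scene");save("s17",im,8,(150,205,205,270))
E
```

```text
t: 20.65
eef_pos: [0.4774, -0.1577, 0.1693]
ee_rot: [-0.766, 1.653, -1.707]
contact_force: [0.2, 0.1, -3.0]
finger_gap: 0.566
t: 21.15
eef_pos: [0.4778, -0.1576, 0.1686]
ee_rot: [-0.764, 1.652, -1.707]
contact_force: [-1.8, 1.5, 5.3]
finger_gap: 0.568
[-1.79766692  1.53259485  5.3166573 ] [0.31457441 0.62405911 0.01451643] [ 0.48007233 -0.15916083  0.10492215] [ 2.70494199  0.85237806 -0.27037405]
```

View pics/s17.png

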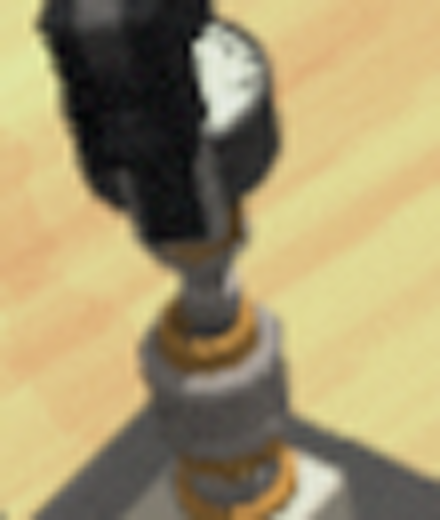

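View pics/w17.png

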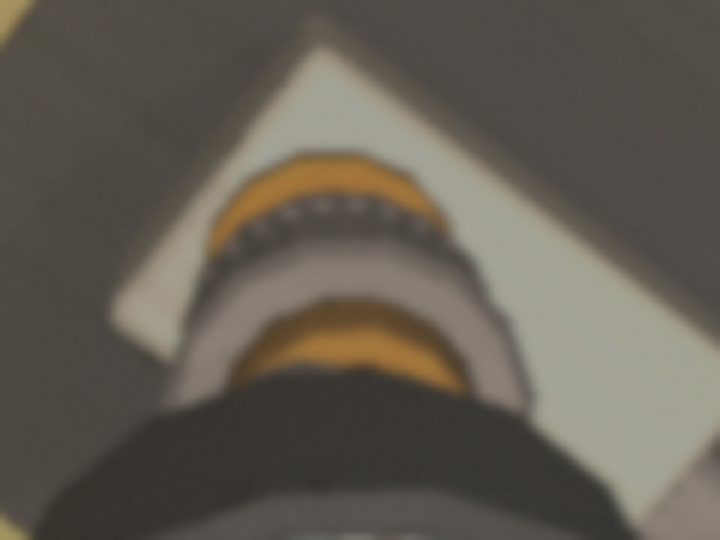

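```bash
python3 - <<'E'
from h import *
S=cam("scene");p,Rm,s=tool()
im=robot.get_image("scene")[205:265,145:205]
big=cv2.resize(im,None,fx=6,fy=6,interpolation=cv2.INTER_CUBIC)
a=np.linspace(0,2*np.pi,60)
up=np.array([0,0,1.])
out=[]
# pivot = grip centre on axis
G=p+Rm@np.array([-.0005,-.004,0])
for ax in (-Rm[:,1], up+Rm[:,0]*0):
    b=big.copy(); ax=ax/np.linalg.norm(ax)
    e1=np.cross(ax,[1,0,0]);e1/=np.linalg.norm(e1);e2=np.cross(ax,e1)
    for r,h,col in((.0258,.082,(255,0,0)),(.025,.054,(255,0,0)),(.0135,.026,(0,0,255)),(.0075,0,(0,255,0))):
        c0=G+ax*(h-.068)
        q=c0+r*(np.outer(np.cos(a),e1)+np.outer(np.sin(a),e2))
        q=((proj(S,q)+.5-[145,205])*6).astype(int);cv2.polylines(b,[q],True,col,1)
    out.append(b)
cv2.imwrite("pics/ov4.png",np.hstack(out)[:,:,::-1])
E
```

```text
(no output)
```

View pics/ov4.png

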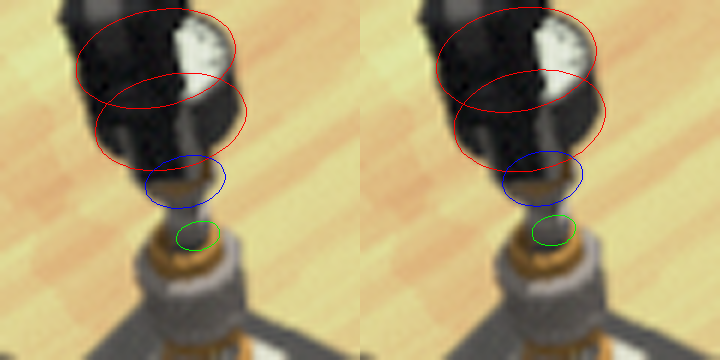

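```bash
python3 -m handwheel '0 -1.2 0 0;0 0 0 0;0 0 1.8 0;0 0 0 0;0 0.4 0 0'; python3 -m handwheel '0 0.4 0 0;0 0.4 0 0;0 0.4 0 0;0 0.3 0 0;0 0.2 0 0'; python3 - <<'E'
from h import *
p,Rm,s=tool();print(s['contact_force'],s['ft_torque'],tip(),tiptow([*M,.104]))
save("w18",robot.get_image("wrist"),6,(220,170,340,260))
im=robot.get_image("scene");save("s18",im,8,(150,205,205,270))
E
```

```text
t: 21.8
eef_pos: [0.4792, -0.1589, 0.1693]
ee_rot: [-0.764, 1.652, -1.707]
contact_force: [-0.5, -0.8, -4.1]
finger_gap: 0.567
t: 22.3
eef_pos: [0.4796, -0.1588, 0.1682]
ee_rot: [-0.764, 1.651, -1.707]
contact_force: [-2.1, 1.0, 5.9]
finger_gap: 0.564
[-2.1020482   1.01607158  5.90554784] [0.28301694 0.45702572 0.04324766] [ 0.48188548 -0.16039704  0.10453756] [ 2.87820048  0.3665348  -2.4387517 ]
```

View pics/s18.png

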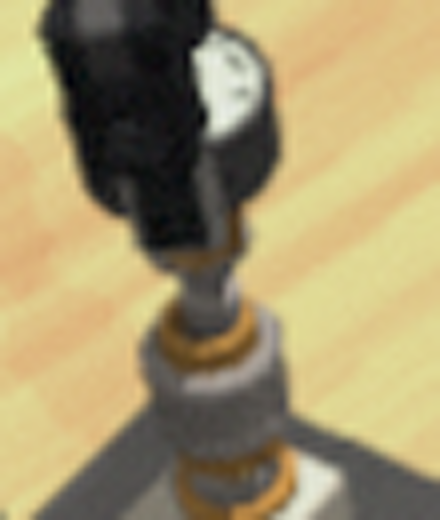

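View pics/w18.png

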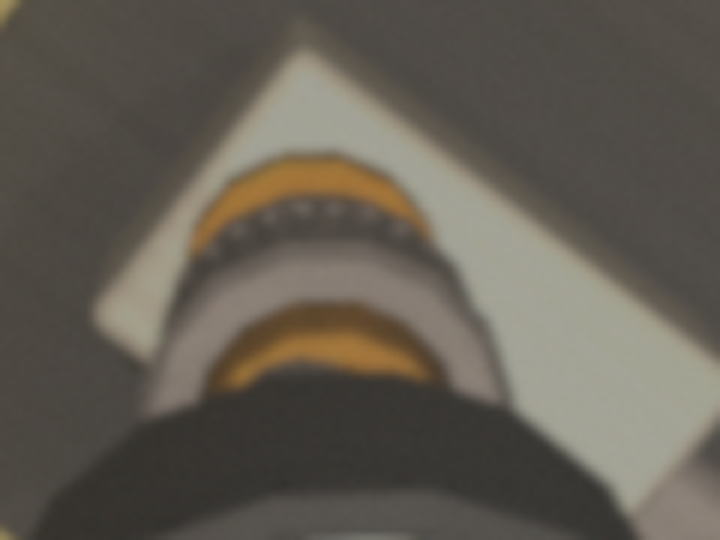

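```bash
python3 -m handwheel '0 -1.2 0 0;0 0 0 0;0 0 1.4 0;0 0 0 0;0 0.5 0 0'; python3 -m handwheel '0 0.4 0 0;0 0.4 0 0;0 0.4 0 0;0 0.3 0 0;0 0.2 0 0'; python3 - <<'E'
from h import *
p,Rm,s=tool();print(s['contact_force'],s['ft_torque'],tip(),tiptow([*M,.104]))
E
```

```text
t: 22.9
eef_pos: [0.4806, -0.1598, 0.1688]
ee_rot: [-0.764, 1.651, -1.707]
contact_force: [-0.6, -0.2, -4.1]
finger_gap: 0.567
t: 23.4
eef_pos: [0.4808, -0.1601, 0.1671]
ee_rot: [-0.763, 1.651, -1.708]
contact_force: [-0.4, -0.4, 1.3]
finger_gap: 0.566
[-0.39946119 -0.4165947   1.28988283] [-0.1825036   0.20869141 -0.0246016 ] [ 0.48317515 -0.16170039  0.10347714] [ 2.65514674 -0.76973292 -4.21232804]
```

```bash
python3 -m handwheel '0 0.5 0 0;0 0.5 0 0;0 0.5 0 0;0 0.5 0 0;0 0 0 0'; python3 - <<'E'
from h import *
p,Rm,s=tool();print(s['contact_force'],s['ft_torque'],tip())
save("s19",robot.get_image("scene"),8,(150,205,205,270))
save("w19",robot.get_image("wrist"),6,(220,170,340,260))
E
```

```text
t: 23.9
eef_pos: [0.4807, -0.1604, 0.1647]
ee_rot: [-0.764, 1.651, -1.708]
contact_force: [-0.5, -0.5, -2.8]
finger_gap: 0.566
[-0.48761139 -0.5264993  -2.75341023] [-0.36762967  0.16300548  0.01503124] [ 0.48294657 -0.16206059  0.1010155 ]
```

View pics/s19.png

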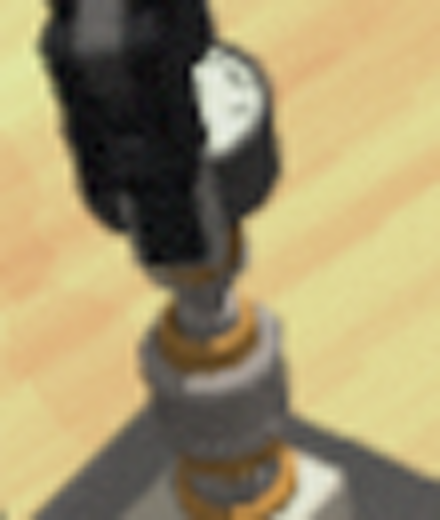

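View pics/w19.png

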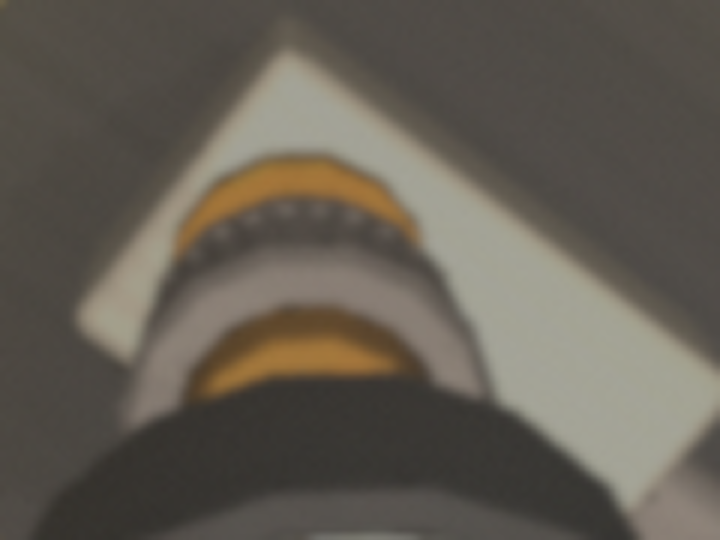

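```bash
python3 -m handwheel '0 0.8 0 0;0 0.8 0 0;0 0.8 0 0;0 0.8 0 0;0 0 0 0'; python3 - <<'E'
from h import *
p,Rm,s=tool();print(s['contact_force'],s['ft_torque'],tip(),Rm.T@[0,0,-1])
E
```

```text
t: 24.5
eef_pos: [0.4807, -0.1604, 0.1612]
ee_rot: [-0.764, 1.651, -1.708]
contact_force: [-1.4, -1.3, -2.6]
finger_gap: 0.569
[-1.36720008 -1.2568034  -2.58982674] [-0.43329138  0.17573937 -0.04828272] [ 0.48300571 -0.16209934  0.09758421] [ 0.02118525  0.99880782 -0.0439787 ]
```

```bash
python3 -m handwheel '0 0.7 0 0;0 0.7 0 0;0 0.7 0 0;0 0.7 0 0;0 0.7 0 0'; python3 - <<'E'
from h import *
p,Rm,s=tool();print(s['contact_force'],s['ft_torque'],tip())
E
```

```text
t: 25.0
eef_pos: [0.4812, -0.1605, 0.1579]
ee_rot: [-0.764, 1.651, -1.709]
contact_force: [-1.4, -0.6, 3.5]
finger_gap: 0.565
[-1.4462659  -0.56221547  3.54069419] [-0.20722738  0.46137191 -0.03849736] [ 0.48347788 -0.16214104  0.09429363]
```

```bash
python3 -m handwheel '0 0.8 0 0;0 0.8 0 0;0 0.8 0 0;0 0.8 0 0;0 0.8 0 0'; python3 - <<'E'
from h import *
p,Rm,s=tool();print(s['contact_force'],s['ft_torque'],tip())
E
```

```text
t: 25.5
eef_pos: [0.4814, -0.1606, 0.1539]
ee_rot: [-0.763, 1.65, -1.709]
contact_force: [-0.4, -2.3, 4.3]
finger_gap: 0.568
[-0.38344695 -2.33673546  4.34592678] [-0.6598865   0.29174329 -0.04220926] [ 0.48378226 -0.1622617   0.09025651]
```

```bash
python3 -m handwheel '0 0.8 -0.05 0;0 0.8 0 0;0 0.8 -0.1 0;0 0.8 0 0;0 0.8 0 0'; python3 - <<'E'
from h import *
p,Rm,s=tool();print(s['contact_force'],s['ft_torque'],tip())
E
```

```text
t: 26.0
eef_pos: [0.4817, -0.1609, 0.1501]
ee_rot: [-0.762, 1.649, -1.71]
contact_force: [-1.6, -0.7, 7.8]
finger_gap: 0.564
[-1.59348333 -0.67298705  7.79774741] [-1.86525581e-01  6.81855126e-01 -7.54607863e-05] [ 0.48411833 -0.1626238   0.08644054]
```

```bash
python3 -m handwheel '0 0.7 -0.05 0;0 0.7 0 0;0 0.7 -0.1 0;0 0.7 0 0;0 0.5 0 0'; python3 - <<'E'
from h import *
p,Rm,s=tool();print(s['contact_force'],s['ft_torque'],tip())
E
```

```text
t: 26.5
eef_pos: [0.4817, -0.1609, 0.1471]
ee_rot: [-0.762, 1.649, -1.71]
contact_force: [-2.9, -0.8, 7.9]
finger_gap: 0.572
[-2.85936695 -0.75358296  7.92091359] [-0.15716457  0.77926575 -0.03345562] [ 0.48408919 -0.16261988  0.08347033]
```

```bash
python3 -m handwheel '0 0.5 0 0;0 0.5 0 0;0 0.5 0 0;0 0.4 0 0;0 0 0 0'; python3 - <<'E'
from h import *
p,Rm,s=tool();print(s['contact_force'],s['ft_torque'],tip())
save("s20",robot.get_image("scene"),8,(150,205,205,270))
E
```

```text
t: 27.0
eef_pos: [0.4816, -0.1609, 0.1456]
ee_rot: [-0.762, 1.649, -1.711]
contact_force: [-1.9, -1.3, 5.6]
finger_gap: 0.566
[-1.90293348 -1.34839117  5.59379543] [-0.26476296  0.66639516 -0.03460395] [ 0.48398113 -0.16264555  0.08200716]
```

View pics/s20.png

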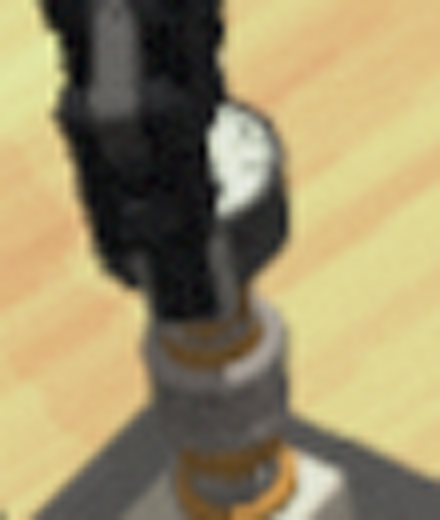

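```bash
python3 -m handwheel '0 0.5 0 0;0 0.4 0 0;0 0.4 0 0;0 0.4 0 0;0 0.4 0 0'; python3 - <<'E'
from h import *
p,Rm,s=tool();print(s['contact_force'],s['ft_torque'],tip())
save("s21",robot.get_image("scene"),8,(150,205,205,270))
E
```

```text
t: 27.55
eef_pos: [0.4819, -0.1608, 0.1437]
ee_rot: [-0.762, 1.648, -1.711]
contact_force: [-2.8, 0.1, 7.9]
finger_gap: 0.568
[-2.77258386  0.07212106  7.90236984] [-0.17734497  0.66212074 -0.02932567] [ 0.4843141  -0.16256315  0.08001798]
```

View pics/s21.png

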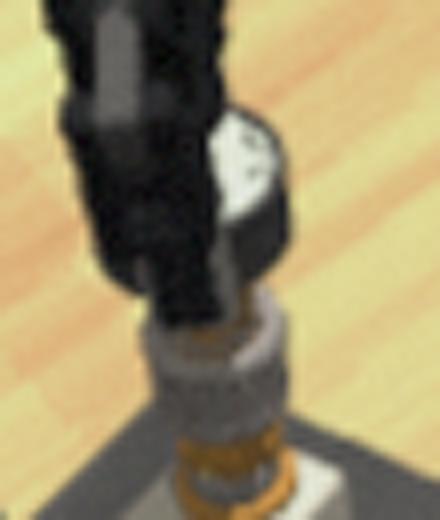

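```bash
python3 -m handwheel '0 -0.7 0 0;0 -0.6 0 0;0 -0.4 0 0;0 0 0 0;0 0 0 0'; python3 - <<'E'
from h import *
p,Rm,s=tool();print(s['contact_force'],s['ft_torque'],tip())
E
```

```text
t: 28.1
eef_pos: [0.4817, -0.1608, 0.1448]
ee_rot: [-0.762, 1.649, -1.71]
contact_force: [-1.0, -0.9, 0.8]
finger_gap: 0.565
[-1.00479751 -0.92430468  0.7709235 ] [-0.35334519  0.2593488  -0.01205234] [ 0.48406876 -0.16256403  0.08118689]
```

```bash
python3 -m handwheel '0 -0.5 0 0;0 -0.5 0 0;0 -0.5 0 0;0 -0.5 0 0;0 0 0 0'; python3 - <<'E'
from h import *
p,Rm,s=tool();print(s['contact_force'],s['ft_torque'],tip())
save("s22",robot.get_image("scene"),8,(150,205,205,270))
E
```

```text
t: 28.6
eef_pos: [0.481, -0.1609, 0.1454]
ee_rot: [-0.764, 1.651, -1.71]
contact_force: [1.2, -4.4, -12.9]
finger_gap: 0.564
[  1.16546176  -4.35347965 -12.93856943] [-0.79873682 -0.43220096  0.01927747] [ 0.48327667 -0.16264462  0.08172439]
```

View pics/s22.png

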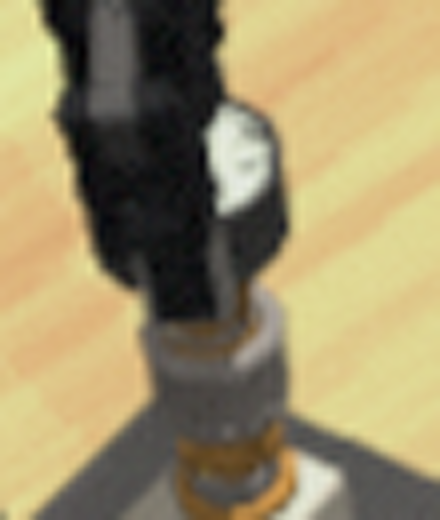

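```bash
python3 -m handwheel '0 0.4 0 0;0 0 0 0;0 0 0 0;0 0 0 0;0 0 0 0' 110 20; python3 -m handwheel '0 0 0 0;0 0 0 0;0 0 0 0;0 0 0 0;0 0 0 0' 0 20; python3 -m handwheel '0 -15 0 0;0 -25 0 0;0 -30 0 0;0 -30 0 0;0 0 0 0'; python3 - <<'E'
from h import *
p,Rm,s=tool();print(s['contact_force'],s['t'],p)
save("w23",robot.get_image("wrist"))
save("s23",robot.get_image("scene"),6,(110,185,235,285))
E
```

```text
t: 29.15
eef_pos: [0.4812, -0.1608, 0.1452]
ee_rot: [-0.764, 1.651, -1.71]
contact_force: [2.3, -2.1, -13.6]
finger_gap: 0.572
t: 29.65
eef_pos: [0.482, -0.1602, 0.1467]
ee_rot: [-0.761, 1.648, -1.71]
contact_force: [0.2, -0.7, -0.2]
finger_gap: 1.001
t: 30.15
eef_pos: [0.4765, -0.1585, 0.25]
ee_rot: [-0.763, 1.649, -1.708]
contact_force: [-0.3, -0.4, -0.4]
finger_gap: 1.002
[-0.28263609 -0.4493678  -0.40476744] 30.15 [ 0.47652636 -0.15852206  0.25000536]
```

View pics/s23.png

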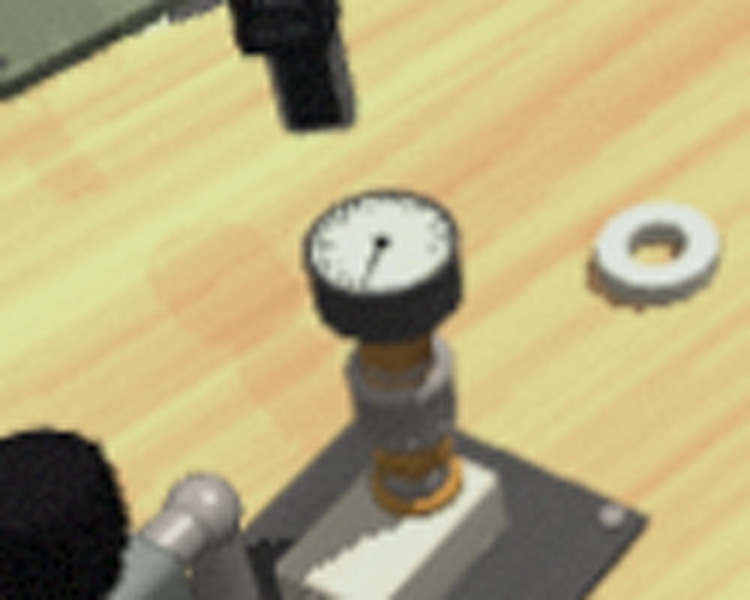

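View pics/w23.png

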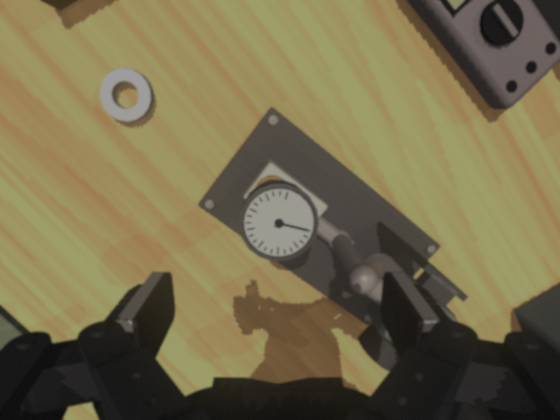

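```bash
python3 - <<'E'
from h import *
c=cam("wrist");print(atz(c,(279,223),.163))
robot.hand_in();print(robot.sense()['t'])
E
```

```text
[ 0.48290562 -0.15784541  0.163     ]
the job is handed in; nothing more can be done
the job is handed in; nothing more can be done
```

I fitted the gauge onto the coupler and handed the job in at about 30 s. It gave no verdict, so what follows rests on my own readings and pictures.

**What I did:** I gripped the sleeve in two directions to straighten the coupler. I then drew the sleeve down until it stayed back and fetched the gauge from the rack's middle hole. I felt for the bore, pushed the plug in until the sleeve sprang forward, let go and backed off 0.1 m.

**Last checks:**
- **Locked:** the sleeve is forward in the scene picture. An upward pull of about 10 N before release did not bring the gauge out. I estimate the tip at about 81 mm above the table.
- **Position:** the dial's centre measured about 5 mm from my estimate of the coupler's axis.
- **At rest:** the gauge stands upright, and the gripper is clear and reads no contact force. The tape, meter and other items in view look undisturbed; I did not measure them.

**What disagreed or went wrong:**
- **Missed touches:** the plug touched the rim five times before it entered. The gauge sat slightly tilted in the fingers, so its tip was about 3 to 4 mm off my calculation. The hardest touch was about 31 N (limit 45 N). The push itself took about 12 N on the readings.
- **Sleeve stop:** drawing the sleeve back ended with about 62 N at the wrist against its end stop. That is under the 120 N wrist limit. It is over 40 N, but I believe only the finger pads carried it, not the gripper's body.
- **Tool tilt:** the tool leaned up to about 3° during the moves, and I could not correct it.

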